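Fit the lamp house filter and hold the cover at its balance point

TASK

Lift the filter slide with the flat rectangular handle out of the stand and slide it down into the filter slot of the lamp house until it is fully home, without dropping it, and let go of it. Then take the lamp cover by its T-shaped knob and swing it up smoothly to its balance point, a little past upright, and finish while still holding the knob there, so that I can look in and check that the filter sits in front of the lamp: its stay is missing, so let it neither fall shut nor go back onto its stop. Leave the other slide and everything else on the bench where they are.

Things in the scene. Friction and masses are not known exactly. Their poses are not given: they have to be found in the camera images.
- lamphouse: lamp house of a fibre-optic illuminator: white sheet-metal case, grey front panel, fixed to the bench, 260 mm long (its x), 170 wide (its y), top panel 115 above the bench. Origin on the bench under its centre; x points from the front panel (light-guide socket, dimmer, switch) to the back. The filter slot is in the front end of the top panel, the hinged cover behind it over the lamp chamber.
- slot (a point): centre of the filter slot's mouth, level with the top panel, 85 mm in front of the lamp house's centre. An upright shaft 64 mm long (lamp house's y), 8 mm wide (its x), 1 mm bevel at the mouth, deeper than the slide. Nothing within 35 mm before or behind it stands above the panel; the shut cover's near edge, 39 mm behind it, is 3 mm higher. Axes as the lamp house's.
- filter_handle (a point): centre of the handle of the filter slide to be fitted: a flat rectangular aluminium plate 30 mm wide (its y), 8 thick (its x), 40 high, z up. The point lies 88 mm above the slide's lower edge, 26 above the underside of its shoulder, 20 below its top. The slide starts upright in an end slot of the stand; home, its shoulder rests on the top panel, this point 26 mm above the panel.
- filter: the same filter slide (70 g), origin at the middle of its lower edge, axes as its handle's: aluminium frame with clear glass, 60 mm wide (y), 6 thick (x), lower edges bevelled; on the frame, 62 mm up, a shoulder bar 74 long, 8 thick, 6 high, which carries the handle. Either way round is right in the slot.
- stand: black plastic filter stand fixed to the bench, 150 mm (its x) by 90 (its y), 45 high, with three slots 45 mm apart along x, each 8 wide (x), 63 long (y), 39 deep. The two slides stand in the end slots, handles up; the middle one is empty. Origin on the bench under its centre.
- cover (a joint): cover angle (rad): 0 shut (flat), 1.57 sheet upright, stop at 2.05. White sheet-metal cover, 152 mm along the hinge by 164, about 0.33 kg, no stay, hinge turns freely. A heat shield under it shifts its centre of mass, so it balances only at 1.72, some 8 degrees past upright, leaning away from the side where the knob lies when shut; short of that it falls shut, beyond it falls onto its stop.
- cover_hinge (a point): middle of the cover's hinge axis, 125 mm above the bench, 30 mm behind the lamp house's centre and 75 mm to its +y side; the axis runs along the lamp house's x. The cover opens by swinging its free (-y) edge up and over towards +y. The point turns with the cover.
- cover_knob (a point): centre of the cover's knob: black T-knob, a barrel 24 mm thick and 28 mm long lying along the hinge direction, on a 10 mm stem that stands out from the lip of the free edge. Shut, it is 194.5 mm to the -y side of the hinge axis and 19 below it (106 above the bench), 34 mm off the case's side wall. The point turns with the cover. Pinched by its two flat ends it can turn between the fingers as the cover swings.
- other_filter_handle (a point): the other filter slide, to be left in the stand: the same frame as the filter, but its handle is a round disc 36 mm across (8 mm thick); the point is the disc's centre, 84 mm above its lower edge
- tin: bystander: round white screw tin, 70 mm across, 26 mm high, lying flat; origin under its centre
- screwdriver: bystander: screwdriver 150 mm long lying along its own x, black handle 26 mm thick towards -x; origin under its middle
- bottle: bystander: small amber bottle with black cap, 42 mm across, 85 mm high, upright; origin under its centre
- loupe: bystander: black eye loupe, 40 mm across, 36 mm high; origin under its centre
- blower: bystander: black rubber lens blower lying along its own x, bulb 60 mm thick, 105 mm long; origin on the bench, under it
- spare_lamp: bystander: spare reflector lamp standing mouth down, 50 mm across, 47 mm high; origin under its centre
Mind the look-alikes: they are no part of the job. Leave any black, blue or brown look-alike of the filter alone.

How it is judged:
On the way:
1. the filter slide stands fully home in the lamp house's slot and has been let go, the cover still shut (x of filter_handle in the frame of lamphouse between -0.089 and -0.081 m and y of filter_handle in the frame of lamphouse between -0.006 and 0.006 m and z of filter_handle in the frame of lamphouse between 0.1375 and 0.144 m and angle between filter_handle's own z axis and vertical below 0.07 rad and contact force between the fingers and filter below 0.1 N and value of joint cover below 0.15 rad), for 0.2 s.
At the end, for the whole second after the job is handed in: The filter slide is home in the slot (shoulder on the panel within 2.5 mm, upright, untouched by the fingers); the fingers hold the cover by its knob (cover_c6 is its barrel), at rest (under 0.1 rad/s) within 0.075 rad (4 degrees) of its balance point: 1.64 to 1.79 rad (value of joint cover between 1.64 and 1.79 rad and velocity of joint cover between -0.1 and 0.1 rad/s and contact force between the fingers and cover_c6 above 0.5 N and x of filter_handle in the frame of lamphouse between -0.089 and -0.081 m and y of filter_handle in the frame of lamphouse between -0.006 and 0.006 m and z of filter_handle in the frame of lamphouse between 0.1375 and 0.144 m and angle between filter_handle's own z axis and vertical below 0.07 rad and contact force between the fingers and filter below 0.1 N); the arm keeps its last pose, push and grip.
It fails at once if the cover goes back onto its stop (beyond 1.98 rad) (value of joint cover above 1.98 rad).
It fails at once if the cover falls or is flung: faster than 3 rad/s either way (velocity of joint cover above 3 rad/s or velocity of joint cover below -3 rad/s).
It fails at once if the filter slide is dropped: faster than 0.6 m/s with no finger on it (contact force between the fingers and filter below 0.1 N and linear speed of filter above 0.6 m/s).
It fails at once if the other slide or something else on the bench is moved by more than 30 mm (distance of any of other_filter_handle, tin, screwdriver, bottle, loupe, blower, spare_lamp from where it was at the start of the episode above 0.03 m).
It also fails if it takes over 64 s, if anything falls off the work surface, if the arm or the gripper's body presses on something with over 40 N, if the wrist force passes 120 N, or if a joint passes its speed limit or range.

ROBOT

A 7-joint arm with a two-finger parallel gripper is mounted at the origin on the work surface. World frame = base frame: x ahead of the robot, y to its left, z up, the work surface at z = 0. Lengths are in m, angles in rad, forces in N, time in s.
With the tool pointing down it reaches from about 0.4 to 0.85 m from the base axis. Payload 4.5 kg.
Tool frame: the origin (TCP) lies midway between the tips of the shut fingers; the grasp point (between the pads) lies r.grasp_offset behind it (r.grasp_offset is the distance from the TCP to the grasp point, in m); y points along the fingers, z is the direction in which the jaws open and shut, and the axes are right-handed (so a half turn about y gives the same grasp; the last joint's range is limited). The gripper opens to 85 mm and grips with 20 to 120 N. Pads are 22 mm wide; open, the fingers measure 114 mm over their backs; the gripper's body (76 mm by 85 mm) begins 54 mm behind the grasp point. The pads swing forward as they close: fully open they stand 13 mm farther back than shut.
Start: joints at [-1.184, 0.689, -0.195, 1.565, 0.157, 0.902, -0.215], TCP at [0.216, 0.587, 0.231] pointing down, gripper open.
Joint ranges: [-3.01, 3.01], [-0.46, 2.08], [-1.47, 1.51], [0.13, 2.56], [-1, 4.14], [0.04, 2.09], [-2.66, 2.66]. Speed limits (rad/s): [2.57, 2.57, 3.14, 3.14, 3.14, 3.14, 3.14].

INTERFACE

Orientations are given as [roll, pitch, yaw] about the fixed x, y, z axes, in that order (R = Rz(yaw) Ry(pitch) Rx(roll)).
In Python, from station import r, vision, ticket gives the robot as it stands.
- The arm moves only by the tool carry_out, never from a script. Its argument "increments" is text: rows parted by semicolons, each of 7 numbers parted by spaces: the shift along the tool's x, y, z in m, then the turn, a rotation vector about the tool's x, y, z in rad, then the closure, from 0 (fully open) to 1 (shut). A call has 1 to 5 rows; each row is the pose to reach, as a shift and turn from the pose commanded when the call began, along the tool's axes at that moment; what a row does not reach only later rows make up. A row lasts 1/8 s, in which the tool goes at most 62.5 mm and 10.7 degrees, less where a joint would pass 70% of its speed; a pose out of reach is approached as far as the arm can. A call with a gripper value outside its range is refused whole. The fingers move at their own pace and stop on an object; the grip force is fixed at half the most. Time passes only in rows, so rows that repeat a pose let the fingers close. It gives the time, the measured TCP pose, the force and the opening at its end, in the units of the state.
- r.state(): the state, without advancing time (a new reading comes with each control period).
- vision.read_camera(name): name is "scene" or "top" or "wrist"; returns the picture (480x640x3 uint8, red, green, blue); there is no depth.
- vision.get_calibration(name): a dict with "K" (3x3 intrinsics, pixels), "pose" (4x4, takes a point from camera to world coordinates); the wrist camera has in their place "T_tool_cam" (4x4, takes a point from camera to tool coordinates, whose origin is the TCP and whose axes are the tool frame's). Camera axes: x right, y down, z forward; pixel columns grow to the right and rows downward; lengths in m; the calibration is good to about 2 mm. The wrist camera is an equidistant fisheye: a pixel r from the principal point sees the ray r / f radians off the axis. A picture is of the moment at which its call begins: read the wrist's pose just before it. get_calibration takes no time and is no camera call.
- ticket.sign_off(): hands the job in, once; it reports no verdict.
The state is a dict: "time": time; "joint_positions": joint angles; "joint_vel": joint speeds; "tau": joint torques, N m; "tool_pos": TCP position; "tcp_rot": TCP orientation; "wrist_force": force on the tool from outside, world axes, zero at the start; "torque": the same for the moment, N m; "finger_gap": finger opening in m.
Only numpy, scipy, OpenCV 4.12 (cv2) and the standard library are available. Lean on these libraries where they do the work, as an engineer would, in place of code of your own. Each camera call takes 0.05 s, during which the arm holds its last target.

## Working session

There is one attempt and no reset: what is moved stays moved. The work goes in short steps, Python scripts to look and compute and a tool call to move; the robot and the scene stay as the last step left them, time stands still between calls to the robot, and variables do not carry over. Pictures are saved under pics/ and viewed, and the job is handed in when it is done.

Besides the shell and the picture viewer there is one more tool, called after "Emit:" as name(argument=value, ...) on one line, values as JSON. carry_out: Moves the arm, as the interface text tells. Its arguments: {"type":"object","properties":{"increments":{"type":"string"}},"required":["increments"]}

```bash
ls; mkdir -p pics; python3 - <<'E'
from station import r, vision, ticket
import cv2
print(r.state(), r.grasp_offset)
for n in ("scene","top","wrist"):
    c=vision.get_calibration(n)
    print(n,{k:(v.tolist() if hasattr(v,'tolist') else v) for k,v in c.items()})
    im=vision.read_camera(n)
    cv2.imwrite(f"pics/{n}0.png",im[:,:,::-1])
E
```

```text
pics
{'time': 0.0, 'joint_positions': array([-1.18419703,  0.68996788, -0.19451721,  1.56635744,  0.15727081,
        0.90247212, -0.21507024]), 'joint_vel': array([ 1.17696725e-03, -1.36526875e-04, -1.63207945e-03,  9.13874828e-05,
       -1.27061021e-03, -4.87513640e-04,  3.99698848e-04]), 'tau': array([-1.12906713e-03, -5.39599013e+01, -1.26716338e+00, -1.58550704e+01,
        9.01460327e-03,  9.44486295e-03, -9.37763019e-06]), 'tool_pos': array([0.21576815, 0.58588484, 0.23049058]), 'tcp_rot': array([-1.57260974e+00, -1.05835620e-04, -3.52699006e-01]), 'wrist_force': array([-0.24555239, -0.60614976,  0.13075929]), 'torque': array([ 0.01484049, -0.00013197,  0.02371121]), 'finger_gap': 0.08529809616286864} 0.0187
scene {'K': [[522.6930406179116, 0.0, 317.51941266195274], [0.0, 522.6930406179116, 244.29262788199011], [0.0, 0.0, 1.0]], 'pose': [[0.5120621594251894, 0.6098741031419307, -0.6048519845397199, 1.1964759212700753], [0.8587641977067801, -0.3780810180088674, 0.34580167228978087, -0.43969034220591857], [-0.017787569306751096, -0.6964971802801533, -0.7173390274061167, 0.91350
[... 189 characters left out ...]
, -0.9963825279920088, 0.0849386887353469, 0.42871869344171376], [-0.9999941826431132, -0.0025105396724206005, 0.002309084339071335, -0.040109802241365206], [-0.002087489343317182, -0.08494442361218671, -0.9963835041214977, 1.2406338972810282], [0.0, 0.0, 0.0, 1.0]]}
wrist {'K': [[371.64829954431775, 0.0, 312.30281065387254], [0.0, 371.64829954431775, 232.778640487023], [0.0, 0.0, 1.0]], 'T_tool_cam': [[-0.00034859364977848266, 0.960725182567739, 0.2775013550645293, -0.06882761767238169], [0.00020490875089596868, -0.27750129747486046, 0.9607252405928404, -0.14256547331258215], [0.9999999182474312, 0.0003917651740909265, -0.00010012580700912991, 0.00035888830629371427], [0.0, 0.0, 0.0, 1.0]]}
```

View pics/scene0.png

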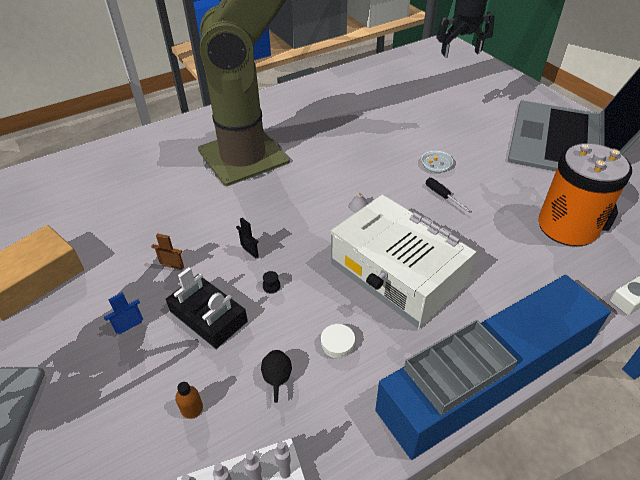

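View pics/top0.png

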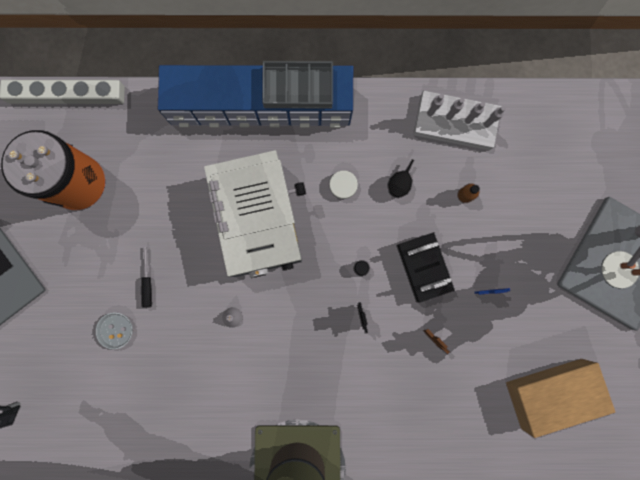

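View pics/wrist0.png

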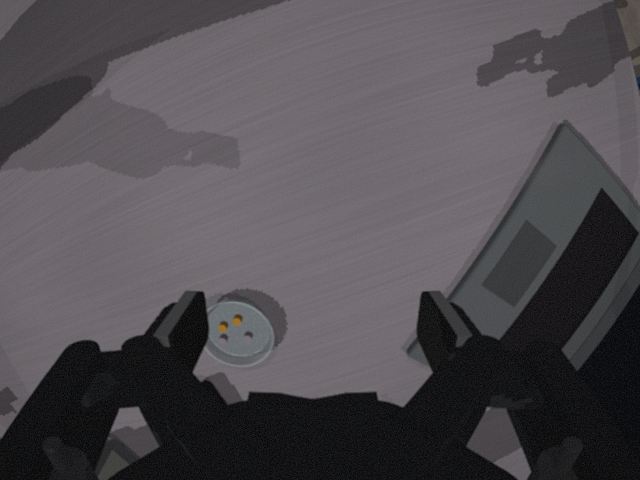

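```bash
cat > h.py <<'E'
import numpy as np, cv2
from scipy.spatial.transform import Rotation as R
from station import r, vision, ticket
def ray(n,u,v):
    c=vision.get_calibration(n);K=np.array(c["K"]);P=np.array(c["pose"])
    d=P[:3,:3]@np.linalg.solve(K,[u,v,1.]);return P[:3,3],d
def atz(n,u,v,z):
    o,d=ray(n,u,v);return o+d*(z-o[2])/d[2]
def tri(obs):
    A=np.zeros((3,3));b=np.zeros(3)
    for n,u,v in obs:
        o,d=ray(n,u,v);d=d/np.linalg.norm(d);M=np.eye(3)-np.outer(d,d);A+=M;b+=M@o
    p=np.linalg.solve(A,b)
    return p,[np.linalg.norm((np.eye(3)-np.outer(d/np.linalg.norm(d),d/np.linalg.norm(d)))@(p-o)) for o,d in [ray(*q) for q in obs]]
def proj(n,p):
    c=vision.get_calibration(n);K=np.array(c["K"]);P=np.array(c["pose"])
    q=K@(P[:3,:3].T@(np.asarray(p)-P[:3,3]));return q[:2]/q[2]
def toolpose(s=None):
    s=s or r.state();return np.array(s["tool_pos"]),R.from_euler('xyz',s["tcp_rot"]).as_matrix()
def wproj(p,s=None):
    c=vision.get_calibration("wrist");K=np.array(c["K"]);T=np.array(c["T_tool_cam"]);t,Rm=toolpose(s)
    q=T[:3,:3].T@(Rm.T@(np.asarray(p)-t)-T[:3,3]);th=np.arctan2(np.hypot(q[0],q[1]),q[2]);ph=np.arctan2(q[1],q[0])
    return np.array([K[0,2]+K[0,0]*th*np.cos(ph),K[1,2]+K[0,0]*th*np.sin(ph)])
def wray(u,v,s=None):
    c=vision.get_calibration("wrist");K=np.array(c["K"]);T=np.array(c["T_tool_cam"]);t,Rm=toolpose(s)
    x,y=u-K[0,2],v-K[1,2];th=np.hypot(x,y)/K[0,0];ph=np.arctan2(y,x)
    d=np.array([np.sin(th)*np.cos(ph),np.sin(th)*np.sin(ph),np.cos(th)])
    return t+Rm@T[:3,3],Rm@T[:3,:3]@d
def watz(u,v,z,s=None):
    o,d=wray(u,v,s);return o+d*(z-o[2])/d[2]
def crop(src,dst,x0,y0,w,h,k):
    im=cv2.imread(src);cv2.imwrite(dst,cv2.resize(im[y0:y0+h,x0:x0+w],None,fx=k,fy=k,interpolation=cv2.INTER_CUBIC))
E
python3 - <<'E'
from h import *
crop("pics/top0.png","pics/c1.png",190,140,130,145,4)
crop("pics/top0.png","pics/c2.png",385,225,80,80,7)
crop("pics/scene0.png","pics/c3.png",155,255,100,100,6)
crop("pics/scene0.png","pics/c4.png",320,185,170,145,4.5)
E
```

```text
(no output)
```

View pics/c1.png

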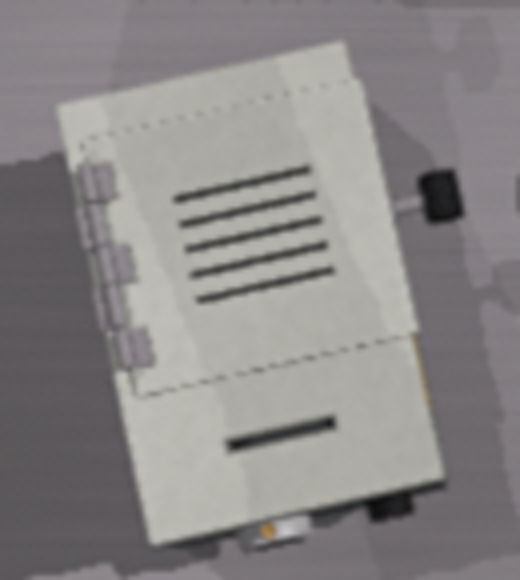

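View pics/c2.png

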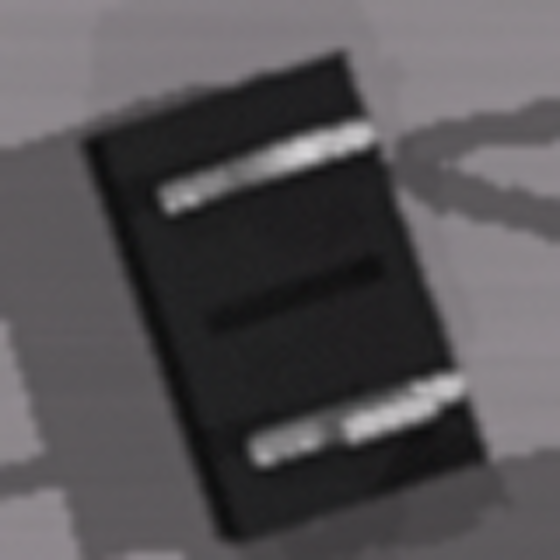

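View pics/c3.png

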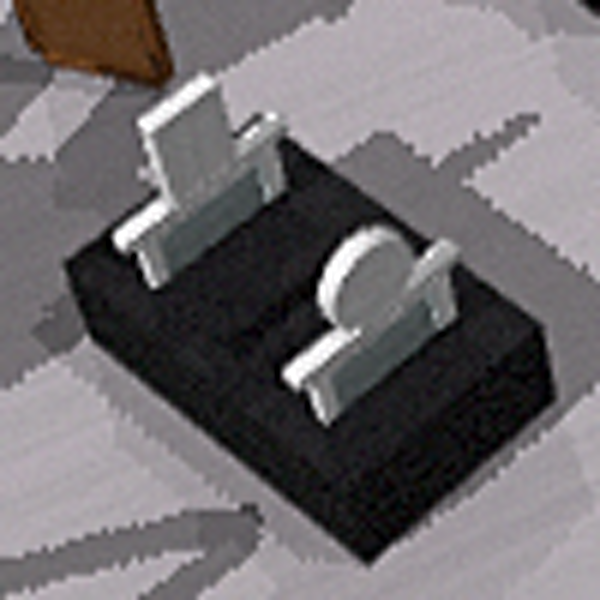

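View pics/c4.png

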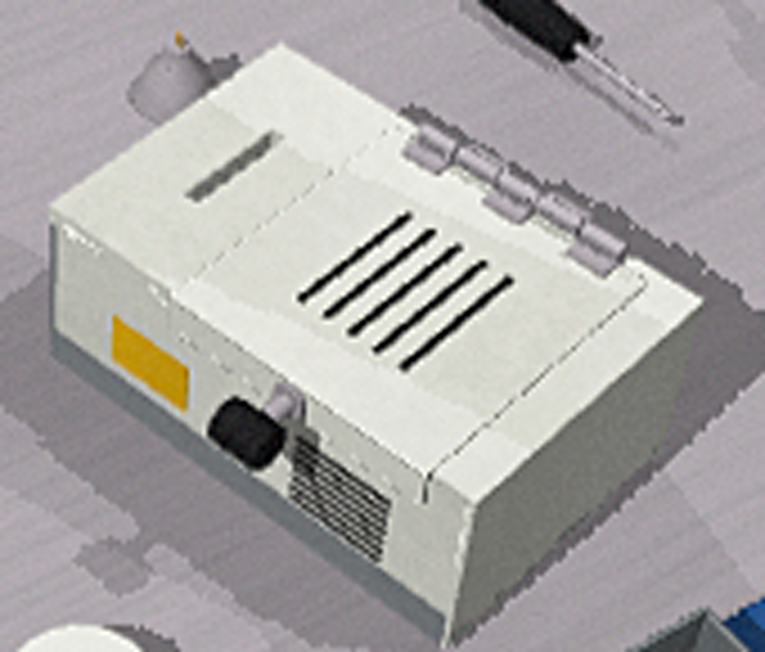

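```bash
cat > fit.py <<'E'
from h import *
from scipy.optimize import least_squares
def fit(obs,x0):
    def f(p):
        c,s=np.cos(p[2]),np.sin(p[2]);e=[]
        for n,L,u,v in obs:
            w=[p[0]+c*L[0]-s*L[1],p[1]+s*L[0]+c*L[1],L[2]];e+=list(proj(n,w)-[u,v])
        return np.array(e)
    q=least_squares(f,x0,loss='soft_l1');print(np.round(q.x,4),np.degrees(q.x[2]));print(np.round(f(q.x).reshape(-1,2),1).tolist());return q.x
A=lambda o,k,P:[ (o[0]+P[0]/k,o[1]+P[1]/k)][0]
t=lambda a,b:A((190,140),4,(a,b)); s=lambda a,b:A((320,185),4.5,(a,b))
X,Y,Z=.13,.085,.115
lam=[("top",(-X,Y,Z),*t(150,545)),("top",(-X,-Y,Z),*t(445,485)),("top",(X,-Y,Z),*t(345,42)),("top",(X,Y,Z),*t(58,105)),
("top",(-.085,.032,Z),*t(230,445)),("top",(-.085,-.032,Z),*t(335,422)),("top",(.03,-.1195,.106),*t(442,195)),
("scene",(-X,Y,Z),*s(282,43)),("scene",(-X,-Y,Z),*s(50,208)),("scene",(X,Y,Z),*s(702,300)),("scene",(X,-Y,Z),*s(475,500)),
("scene",(-.085,0,Z),*s(236,166)),("scene",(.03,-.1195,.106),*s(247,434))]
print("lamp");fit(lam,[.55,.1,0])
t2=lambda a,b:A((385,225),7,(a,b)); s2=lambda a,b:A((155,255),6,(a,b))
# stand x dir toward the far slide?
X,Y,Z=.075,.045,.045
st=[("top",(X,Y,Z),*t2(90,140)),("top",(X,-Y,Z),*t2(345,52)),("top",(-X,-Y,Z),*t2(487,460)),("top",(-X,Y,Z),*t2(232,540)),("top",(0,0,Z),*t2(297,296)),
("scene",(-X,-Y,Z),*s2(65,262)),("scene",(X,-Y,Z),*s2(350,490)),("scene",(X,Y,Z),*s2(545,325))]
print("stand");p=fit(st,[.4,-.27,0])
print("handle tri (top of plate):")
# handle top face: top view center, scene center
print("disc/handle pred:")
c,sn=np.cos(p[2]),np.sin(p[2])
for sgn in (-1,1):
    w=np.array([p[0]+c*.045*sgn,p[1]+sn*.045*sgn,.094]);print(sgn,w,proj("top",w+[0,0,.02]),proj("scene",w))
E
python3 fit.py
```

```text
lamp
[0.6079 0.1036 0.2279] 13.055315381732012
[[0.2, -0.5], [-0.3, -2.2], [-0.2, -0.8], [-0.3, -0.4], [-1.1, -0.0], [0.1, -0.5], [-0.2, 0.0], [-0.8, -0.4], [-0.8, -1.3], [0.0, -0.2], [-0.3, 0.4], [-0.6, -0.8], [-0.6, -0.5]]
stand
[ 0.4871 -0.3091  0.3213] 18.40687285845343
[[0.8, -1.9], [-0.5, -0.9], [-0.0, -0.2], [1.0, 0.2], [-1.0, -0.6], [-0.0, -1.0], [-0.6, -0.7], [-0.3, -1.1]]
handle tri (top of plate):
disc/handle pred:
-1 [ 0.44441164 -0.32330399  0.094     ] [439.91263309 284.13449934] [186.92859933 277.16697364]
1 [ 0.52980707 -0.29488534  0.094     ] [426.71628293 246.50534429] [215.8869351 299.23916  ]
```

```bash
cat > plan.py <<'E'
# usage: plan.py show x y z yawdeg n grip  -> rows;   plan.py apply "last row"
import sys,json,os
from h import *
F="cmd.json"
def load():
    if os.path.exists(F):
        d=json.load(open(F));return np.array(d["p"]),np.array(d["R"])
    return np.array([.216,.587,.231]),R.from_euler('xyz',[-np.pi/2,0,-.3527]).as_matrix()
def save(p,Rm): json.dump({"p":list(map(float,p)),"R":np.asarray(Rm).tolist()},open(F,"w"))
def down(yaw): return R.from_euler('xyz',[-np.pi/2,0,np.radians(yaw)]).as_matrix()
def rows(tg,n,g,final=None):
    p,Rm=load();T=np.array(tg[:3]);Rt=down(tg[3])
    d=Rm.T@(T-p);w=R.from_matrix(Rm.T@Rt).as_rotvec()
    return d,w
def apply(row):
    p,Rm=load();v=np.array([float(q) for q in row.split()])
    save(p+Rm@v[:3],Rm@R.from_rotvec(v[3:6]).as_matrix())
def stat():
    s=r.state();p,Rm=load();t,Tm=toolpose(s)
    print("t",round(s["time"],2),"cmd",np.round(p,4),"yaw",round(float(np.degrees(R.from_matrix(Rm).as_euler('xyz')[2])),2),"meas-cmd mm",np.round((t-p)*1e3,1),"rot err deg",np.round(np.degrees(R.from_matrix(Rm.T@Tm).as_rotvec()),2),"F",np.round(s["wrist_force"],1),"gap",round(s["finger_gap"],4))
if __name__=="__main__":
    a=sys.argv[1:]
    while a:
        k=a.pop(0)
        if k=="apply": apply(a.pop(0))
        elif k=="stat": stat()
        elif k=="show":
            tg=[float(a.pop(0)) for _ in range(4)];d,w=rows(tg,0,0)
            print("shift",np.round(d,4),"dist",round(float(np.linalg.norm(d)),3),"turn",np.round(w,4),"min rows",max(np.linalg.norm(d)/.0625,np.degrees(np.linalg.norm(w))/10.7))
E
python3 plan.py stat show .46 .39 .27 -71.6 show .57 .10 .27 -71.6
```

```text
t 0.15 cmd [0.216 0.587 0.231] yaw -20.21 meas-cmd mm [-0.2 -1.  -0.3] rot err deg [-0.08 -0.   -0.  ] F [-0.4  0.   0.6] gap 0.0859
shift [ 0.297  -0.039  -0.1006] dist 0.316 turn [ 0.     0.897 -0.   ] min rows 5.056253158219038
shift [ 0.5004 -0.039  -0.3347] dist 0.603 turn [ 0.     0.897 -0.   ] min rows 9.653265561456392
```

Emit:
carry_out(increments="0.05 -0.008 -0.016 0 0.179 0 0; 0.11 -0.016 -0.036 0 0.359 0 0; 0.17 -0.024 -0.056 0 0.538 0 0; 0.23 -0.031 -0.077 0 0.717 0 0; 0.29 -0.039 -0.098 0 0.897 0 0")

```text
time: 0.78
tool_pos: [0.4512, 0.3964, 0.2697]
tcp_rot: [-1.571, 0.0, -1.255]
wrist_force: [0.5, 0.2, -0.1]
finger_gap: 0.0853
```

```bash
python3 plan.py apply "0.29 -0.039 -0.098 0 0.897 0 0" stat show .56 .10 .27 -71.6 show .50 -.17 .26 -71.6
```

```text
t 0.78 cmd [0.4543 0.3949 0.27  ] yaw -71.6 meas-cmd mm [-3.1  1.5 -0.3] rot err deg [-0.02  0.33  0.  ] F [ 0.5  0.2 -0.1] gap 0.0853
shift [ 0.3131 -0.      0.0072] dist 0.313 turn [ 0. -0. -0.] min rows 5.011703507765964
shift [ 0.5504  0.01   -0.1349] dist 0.567 turn [ 0. -0. -0.] min rows 9.068659438107751
```

Emit:
carry_out(increments="0.062 0 0.001 0 0 0 0; 0.124 0 0.002 0 0 0 0; 0.186 0 0.004 0 0 0 0; 0.248 0 0.005 0 0 0 0; 0.31 0 0.007 0 0 0 0")

```text
time: 1.4
tool_pos: [0.5547, 0.1041, 0.2695]
tcp_rot: [-1.571, 0.0, -1.249]
wrist_force: [1.9, 0.4, -0.0]
finger_gap: 0.0856
```

```bash
python3 plan.py apply "0.31 0 0.007 0 0 0 0" stat show .44441 -.3233 .20 -71.6; python3 - <<'E'
from h import *
im=vision.read_camera("wrist");cv2.imwrite("pics/w1.png",im[:,:,::-1])
E
python3 plan.py stat
```

```text
t 1.4 cmd [0.5588 0.1029 0.27  ] yaw -71.6 meas-cmd mm [-4.1  1.2 -0.5] rot err deg [-0.02 -0.01  0.02] F [ 1.9  0.4 -0. ] gap 0.0856
shift [ 0.3683  0.07   -0.243 ] dist 0.447 turn [ 0. -0. -0.] min rows 7.148885138987855
t 1.45 cmd [0.5588 0.1029 0.27  ] yaw -71.6 meas-cmd mm [ -0.8 -11.6  -0.3] rot err deg [-0.01  0.81 -0.55] F [ 2.4 -7.5  0.2] gap 0.0849
```

View pics/w1.png

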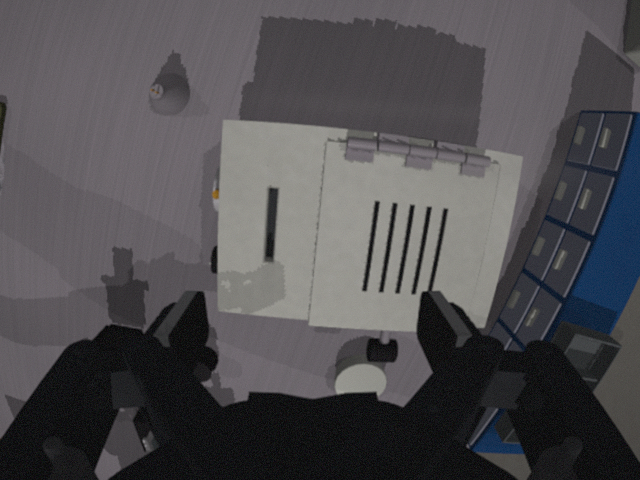

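```bash
python3 - <<'E'
from h import *
s={"tool_pos":[.5547,.1041,.2695],"tcp_rot":[-1.571,0,-1.249]}
a=watz(273,188,.115,s);b=watz(269,260,.115,s)
print(a,b,np.linalg.norm(a-b),(a+b)/2,"ang",np.degrees(np.arctan2(a[1]-b[1],a[0]-b[0]))-90)
for q in [(222,121),(522,155),(488,333),(218,312)]: print(watz(*q,.115,s))
k=watz(381,350,.106,s);print("knob",k)
print(wproj([.5251,.0844,.115],s))
E
```

```text
[0.51901147 0.11504927 0.115     ] [0.53373359 0.05457892 0.115     ] 0.06223667173828744 [0.52637253 0.0848141  0.115     ] ang 13.683044350455532
[0.4628832 0.1549279 0.115    ]
[0.71512935 0.21647257 0.115     ]
[0.76348129 0.04539646 0.115     ]
[ 0.50274603 -0.01041894  0.115     ]
knob [ 0.66500081 -0.0064204   0.106     ]
[269.21880739 224.93308865]
```

Emit:
carry_out(increments="0.035 0 -0.023 0 0 0 0; 0.085 0.01 -0.056 0 0 0 0; 0.135 0.02 -0.089 0 0 0 0; 0.185 0.03 -0.122 0 0 0 0; 0.235 0.04 -0.155 0 0 0 0")

```text
time: 2.08
tool_pos: [0.481, -0.1674, 0.2292]
tcp_rot: [-1.571, 0.0, -1.249]
wrist_force: [1.0, 0.6, 0.2]
finger_gap: 0.0857
```

Emit:
carry_out(increments="0.05 0.01 -0.033 0 0 0 0; 0.09 0.02 -0.06 0 0 0 0; 0.12 0.028 -0.08 0 0 0 0; 0.133 0.03 -0.088 0 0 0 0; 0.133 0.03 -0.088 0 0 0 0")

```text
time: 2.7
tool_pos: [0.4401, -0.3199, 0.1995]
tcp_rot: [-1.571, 0.0, -1.251]
wrist_force: [1.0, 0.2, 0.5]
finger_gap: 0.0853
```

```bash
python3 plan.py apply "0.235 0.04 -0.155 0 0 0 0" apply "0.133 0.03 -0.088 0 0 0 0" stat; python3 - <<'E'
from h import *
s=r.state();print(s["tool_pos"],s["tcp_rot"])
im=vision.read_camera("wrist");cv2.imwrite("pics/w2.png",im[:,:,::-1])
for z in (.114,): print(wproj([.4444,-.3233,z],s))
E
python3 plan.py stat
```

```text
t 2.7 cmd [ 0.4443 -0.323   0.2   ] yaw -71.6 meas-cmd mm [-4.3  3.1 -0.5] rot err deg [0.01 0.06 0.02] F [1.  0.2 0.5] gap 0.0853
[ 0.44007873 -0.31992209  0.19950774] [-1.57058115e+00  4.12136650e-04 -1.25077874e+00]
[314.71097653 245.28045277]
t 2.75 cmd [ 0.4443 -0.323   0.2   ] yaw -71.6 meas-cmd mm [-3.6  4.5 -0.3] rot err deg [ 0.05 -0.07  0.06] F [ 0.3 -0.1 -0.2] gap 0.0857
```

View pics/w2.png

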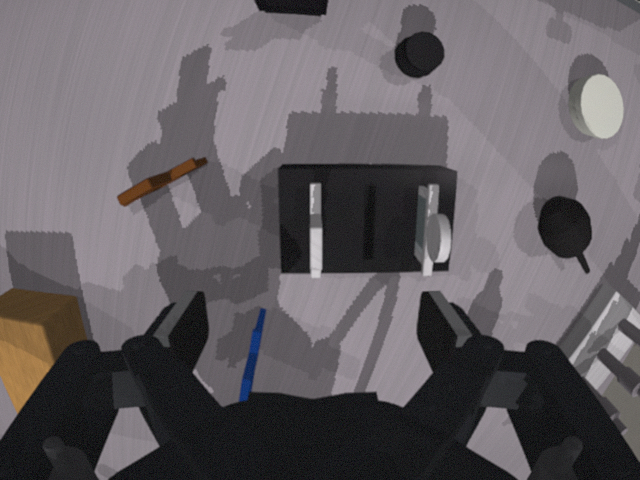

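Emit:
carry_out(increments="0 0 0 0 0 0 0; 0 0 0 0 0 0 0")

```text
time: 3.0
tool_pos: [0.4408, -0.3185, 0.1998]
tcp_rot: [-1.57, 0.0, -1.247]
wrist_force: [-0.5, 0.7, 0.4]
finger_gap: 0.0852
```

```bash
python3 plan.py stat;  python3 - <<'E'
from h import *
s=r.state();print(s["tool_pos"],s["tcp_rot"],s["joint_positions"])
im=vision.read_camera("wrist");cv2.imwrite("pics/w3.png",im[:,:,::-1])
crop("pics/w3.png","pics/w3c.png",260,150,200,140,4)
E
python3 plan.py stat
```

```text
t 3.0 cmd [ 0.4443 -0.323   0.2   ] yaw -71.6 meas-cmd mm [-3.5  4.5 -0.2] rot err deg [ 0.04 -0.14  0.02] F [-0.5  0.7  0.4] gap 0.0852
[ 0.4408029  -0.31851864  0.19982733] [-1.57009796e+00  3.33263666e-04 -1.24729033e+00] [ 0.56449386  0.62276961 -0.03773649  1.85117936  0.03432663  0.66806251
  0.83039589]
t 3.05 cmd [ 0.4443 -0.323   0.2   ] yaw -71.6 meas-cmd mm [-3.7  4.1 -0.2] rot err deg [ 0.03 -0.11  0.01] F [-0.2 -0.2  0. ] gap 0.0854
```

View pics/w3c.png

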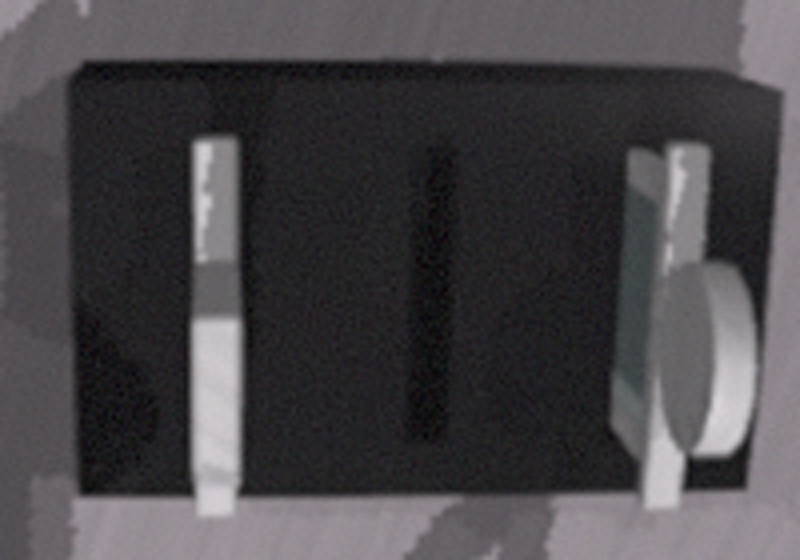

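```bash
python3 - <<'E'
from h import *
s={"tool_pos":[.4407,-.3187,.1998],"tcp_rot":[-1.5703,0,-1.2475]}
h=watz(260+216.5/4,150+400/4,.114,s);a=watz(260+215/4,150+137/4,.074,s);b=watz(260+215/4,150+517/4,.074,s)
print("handle top",h,"shoulder",a,b,np.linalg.norm(a-b),(a+b)/2,"ang",np.degrees(np.arctan2(a[1]-b[1],a[0]-b[0]))-90)
# handle top edges
u=watz(260+216.5/4,150+315/4,.114,s);v=watz(260+216.5/4,150+485/4,.114,s);print(np.linalg.norm(u-v),(u+v)/2)
import plan; plan.save(np.array(s["tool_pos"]),R.from_euler('xyz',s["tcp_rot"]).as_matrix())
E
```

```text
handle top [ 0.44576872 -0.32535339  0.114     ] shoulder [ 0.43395814 -0.29043107  0.074     ] [ 0.45779358 -0.3612345   0.074     ] 0.07470779071093883 [ 0.44587586 -0.32583279  0.074     ] ang 18.60542042015514
0.029170662132993002 [ 0.44586053 -0.32562169  0.114     ]
```

```bash
python3 plan.py show .4458 -.3256 .0815 -71.4
```

```text
shift [0.0082 0.1183 0.0026] dist 0.119 turn [-0.0005 -0.0013  0.    ] min rows 1.8977719989503479
```

Emit:
carry_out(increments="0.004 0.02 0.0015 0 -0.0013 0 0; 0.008 0.05 0.0025 0 -0.0013 0 0.3; 0.008 0.08 0.0025 0 -0.0013 0 0.4; 0.008 0.105 0.0025 0 -0.0013 0 0.45; 0.008 0.118 0.0025 0 -0.0013 0 0.5")

```text
time: 3.68
tool_pos: [0.4447, -0.326, 0.0805]
tcp_rot: [-1.572, 0.001, -1.248]
wrist_force: [0.1, -0.3, 0.6]
finger_gap: 0.0427
```

```bash
python3 plan.py apply "0.008 0.118 0.0025 0 -0.0013 0 0.5" stat; python3 - <<'E'
from h import *
s=r.state();print(s["tool_pos"],s["tcp_rot"])
im=vision.read_camera("wrist");cv2.imwrite("pics/w4.png",im[:,:,::-1])
E
python3 plan.py stat
```

```text
t 3.67 cmd [ 0.4457 -0.3255  0.0818] yaw -71.4 meas-cmd mm [-1.  -0.5 -1.3] rot err deg [-0.07  0.08  0.08] F [ 0.1 -0.3  0.6] gap 0.0427
[ 0.4447076  -0.32597107  0.08045462] [-1.57159723e+00  1.43331711e-03 -1.24765786e+00]
t 3.73 cmd [ 0.4457 -0.3255  0.0818] yaw -71.4 meas-cmd mm [-1.4 -0.3 -2.2] rot err deg [-0.12  0.09  0.14] F [-0.3 -0.6 -0.1] gap 0.0427
```

View pics/w4.png

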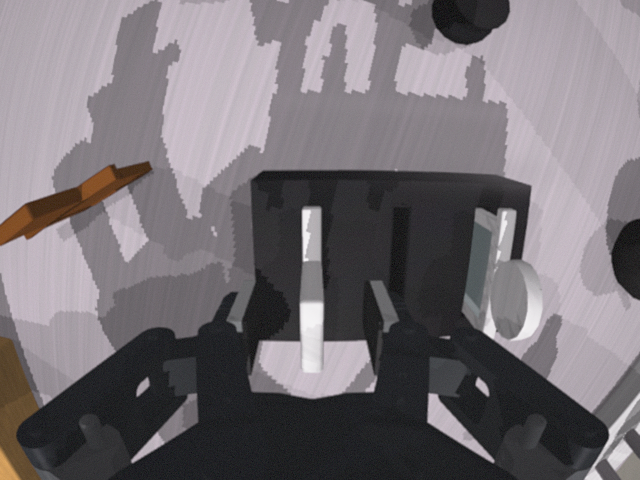

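Emit:
carry_out(increments="0 -0.001 0 0 0 0 0.8; 0 -0.001 0 0 0 0 1; 0 -0.001 0 0 0 0 1; 0 -0.001 0 0 0 0 1; 0 -0.001 0 0 0 0 1")

```text
time: 4.35
tool_pos: [0.4454, -0.3273, 0.0837]
tcp_rot: [-1.57, -0.002, -1.249]
wrist_force: [-1.0, -0.2, 7.1]
finger_gap: 0.0072
```

```bash
python3 plan.py apply "0 -0.001 0 0 0 0 0.5" stat; python3 - <<'E'
from h import *
s=r.state();print(s["tool_pos"],s["tcp_rot"])
im=vision.read_camera("wrist");cv2.imwrite("pics/w5.png",im[:,:,::-1])
crop("pics/w5.png","pics/w5c.png",220,170,200,230,3)
E
python3 plan.py stat
```

```text
t 4.35 cmd [ 0.4457 -0.3255  0.0828] yaw -71.4 meas-cmd mm [-0.3 -1.9  0.9] rot err deg [ 0.04  0.15 -0.09] F [-1.  -0.2  7.1] gap 0.0072
[ 0.44537301 -0.32734471  0.08372426] [-1.56967075 -0.00163092 -1.24873488]
t 4.4 cmd [ 0.4457 -0.3255  0.0828] yaw -71.4 meas-cmd mm [-0.3 -1.9  0.9] rot err deg [ 0.04  0.15 -0.09] F [-1.   0.1  6.6] gap 0.0072
```

View pics/w5c.png

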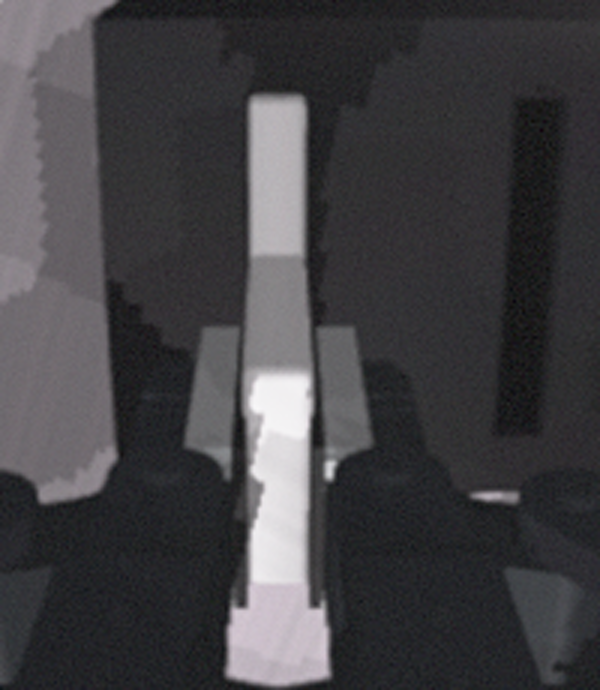

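Emit:
carry_out(increments="0 -0.006 0 0 0 0 1; 0 -0.018 0 0 0 0 1; 0 -0.034 0 0 0 0 1; 0 -0.054 0 0 0 0 1; 0 -0.076 0 0 0 0 1")

```text
time: 5.03
tool_pos: [0.4449, -0.3268, 0.1601]
tcp_rot: [-1.57, -0.0, -1.248]
wrist_force: [0.1, 0.3, -0.5]
finger_gap: 0.0075
```

Emit:
carry_out(increments="0 -0.025 0 0 0 0 1; 0 -0.048 0 0 0 0 1; 0 -0.065 0 0 0 0 1; 0 -0.076 0 0 0 0 1; 0 -0.08 0 0 0 0 1")

```text
time: 5.65
tool_pos: [0.445, -0.3269, 0.2395]
tcp_rot: [-1.57, -0.001, -1.248]
wrist_force: [0.3, 0.3, -1.5]
finger_gap: 0.0069
```

```bash
python3 plan.py apply "0 -0.076 0 0 0 0 0.5" apply "0 -0.08 0 0 0 0 0.5" stat;  python3 - <<'E'
from h import *
s=r.state();print(s["tool_pos"],s["tcp_rot"])
im=vision.read_camera("wrist");cv2.imwrite("pics/w6.png",im[:,:,::-1])
im=vision.read_camera("scene");cv2.imwrite("pics/s6.png",im[:,:,::-1])
crop("pics/w6.png","pics/w6c.png",220,170,200,230,3)
E
python3 plan.py stat show .526 .0844 .24 -76.8
```

```text
t 5.65 cmd [ 0.4456 -0.3255  0.2388] yaw -71.4 meas-cmd mm [-0.6 -1.4  0.7] rot err deg [ 0.02  0.13 -0.05] F [ 0.3  0.3 -1.5] gap 0.0069
[ 0.44504193 -0.32688458  0.23952348] [-1.56995765e+00 -9.14120180e-04 -1.24846587e+00]
t 5.75 cmd [ 0.4456 -0.3255  0.2388] yaw -71.4 meas-cmd mm [-0.7 -1.2 -0. ] rot err deg [-0.02  0.13 -0.01] F [-0.4  0.5 -0.5] gap 0.007
shift [-0.3628 -0.0011  0.2069] dist 0.418 turn [-0.0005  0.0942 -0.    ] min rows 6.683377207337392
```

View pics/w6.png

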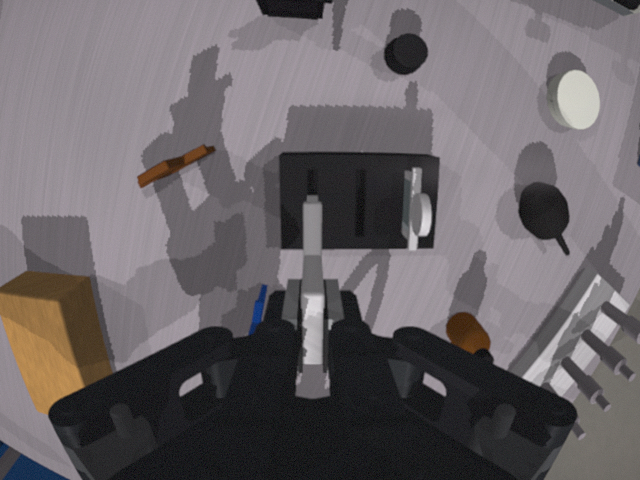

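View pics/s6.png

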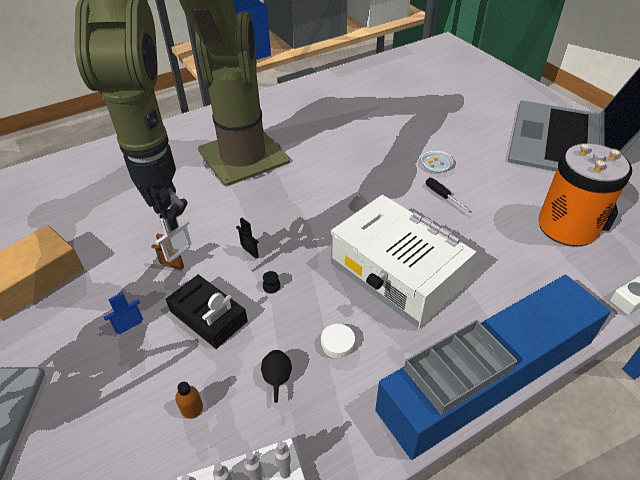

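View pics/w6c.png

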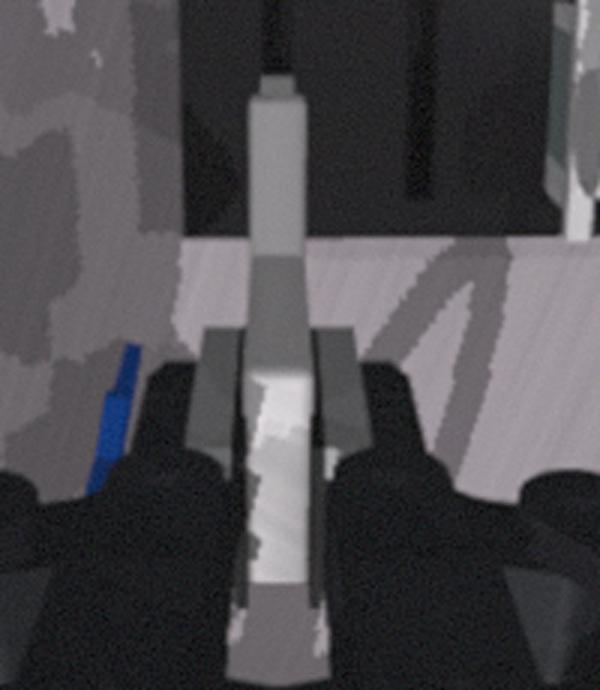

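```bash
cat > held.py <<'E'
from h import *
from scipy.optimize import least_squares
c=vision.get_calibration("wrist");K=np.array(c["K"]);T=np.array(c["T_tool_cam"])
def tp(p):
    q=T[:3,:3].T@(np.asarray(p)-T[:3,3]);th=np.arctan2(np.hypot(q[0],q[1]),q[2]);ph=np.arctan2(q[1],q[0])
    return np.array([K[0,2]+K[0,0]*th*np.cos(ph),K[1,2]+K[0,0]*th*np.sin(ph)])
obs=[(-.037,.020,202.3),(-.015,.020,255),(-.015,-.020,294),(.015,-.020,364.3)]
f=lambda p:[tp([p[0]+a*np.cos(p[2])-b*np.sin(p[2]),-p[1]+b*np.cos(p[2])+a*np.sin(p[2]),0])[1]-v for a,b,v in obs]
for fix in (0,1):
    g=(lambda p:f([p[0],p[1],0])) if fix else f
    q=least_squares(g,[0,.01,0][:3-fix]);print(q.x,np.round(q.fun,1))
E
python3 held.py
```

```text
[-0.0009904   0.00938256  0.01040174] [ 1.5 -1.8 -0.4  0.8]
[-0.00118587  0.00994062] [ 1.6 -1.5 -1.   1. ]
```

```bash
python3 plan.py stat show .5264 .0840 .225 -76.9
```

```text
t 5.75 cmd [ 0.4456 -0.3255  0.2388] yaw -71.4 meas-cmd mm [-0.7 -1.2 -0. ] rot err deg [-0.02  0.13 -0.01] F [-0.4  0.5 -0.5] gap 0.007
shift [-0.3623  0.0139  0.2072] dist 0.418 turn [-0.0005  0.096  -0.    ] min rows 6.681955291853547
```

Emit:
carry_out(increments="-0.02 0 0.012 0 0.005 0 1; -0.06 0 0.034 0 0.015 0 1; -0.105 0 0.06 0 0.028 0 1; -0.15 0 0.086 0 0.04 0 1; -0.195 0 0.112 0 0.052 0 1")

```text
time: 6.38
tool_pos: [0.4891, -0.1047, 0.238]
tcp_rot: [-1.572, 0.001, -1.301]
wrist_force: [1.0, 0.1, 0.1]
finger_gap: 0.0068
```

```bash
python3 plan.py apply "-0.195 0 0.112 0 0.052 0 1" stat show .5264 .0840 .225 -76.9
```

```text
t 6.38 cmd [ 0.4896 -0.105   0.2389] yaw -74.38 meas-cmd mm [-0.4  0.3 -0.9] rot err deg [-0.09  0.16  0.03] F [1.  0.1 0.1] gap 0.0068
shift [-0.1721  0.0139  0.0864] dist 0.193 turn [-0.0005  0.044  -0.    ] min rows 3.0882802820261515
```

Emit:
carry_out(increments="-0.045 0 0.023 0 0.012 0 1; -0.09 0.002 0.045 0 0.023 0 1; -0.13 0.006 0.065 0 0.034 0 1; -0.16 0.011 0.08 0 0.041 0 1; -0.172 0.014 0.0865 0 0.044 0 1")

```text
time: 7.0
tool_pos: [0.5264, 0.0849, 0.2237]
tcp_rot: [-1.572, 0.001, -1.341]
wrist_force: [0.0, -0.3, -0.4]
finger_gap: 0.0073
```

Emit:
carry_out(increments="0 0 0 0 0 0 1; 0 0 0 0 0 0 1; 0 0 0 0 0 0 1")

```text
time: 7.38
tool_pos: [0.5267, 0.0806, 0.2248]
tcp_rot: [-1.571, -0.001, -1.347]
wrist_force: [1.2, -0.2, -0.3]
finger_gap: 0.0068
```

```bash
python3 plan.py apply "-0.172 0.014 0.0865 0 0.044 0 1" stat;  python3 - <<'E'
from h import *
s=r.state();print(s["tool_pos"],s["tcp_rot"])
im=vision.read_camera("wrist");cv2.imwrite("pics/w7.png",im[:,:,::-1])
crop("pics/w7.png","pics/w7c.png",220,120,220,180,3.6)
E
python3 plan.py stat
```

```text
t 7.38 cmd [0.5266 0.084  0.2249] yaw -76.9 meas-cmd mm [ 0.1 -3.4 -0.1] rot err deg [-0.04  0.28 -0.05] F [ 1.2 -0.2 -0.3] gap 0.0068
[0.52670751 0.08062556 0.22479583] [-1.57091906e+00 -7.71754958e-04 -1.34714767e+00]
t 7.42 cmd [0.5266 0.084  0.2249] yaw -76.9 meas-cmd mm [ 0.2 -3.  -0.1] rot err deg [-0.02  0.26 -0.03] F [ 0.   0.8 -0.2] gap 0.0073
```

View pics/w7c.png

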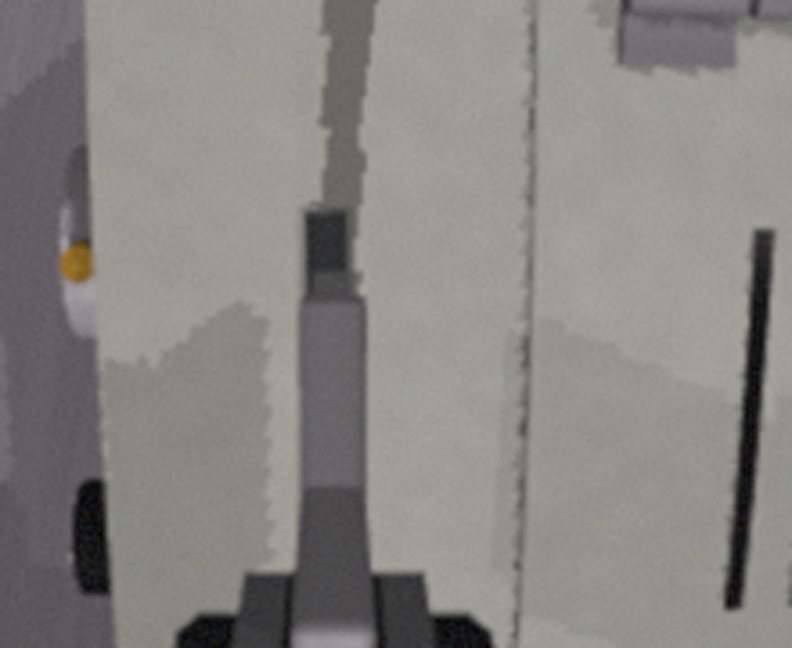

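```bash
cat > sl.py <<'E'
from h import *
def off(s,u,v,z):
    p=watz(u,v,z,s);t,Rm=toolpose(s);return Rm.T@(p-t)
E
python3 - <<'E'
from sl import *
s={"tool_pos":[.5267,.0808,.2248],"tcp_rot":[-1.571,-.0007,-1.347]}
g=lambda x,y:(220+x/3.6,120+y/3.6)
print("slot far end rel tool",off(s,*g(326.5,212),.115)*1e3)
# panel edges/cover edge lines for yaw: front panel edge left, cover edge, in tool frame
for a,b in [((88,20),(108,590)),((533,30),(518,620)),((764,232),(734,605))]:
    A=off(s,*g(*a),.117);B=off(s,*g(*b),.117);print(A*1e3,B*1e3,"ang deg",np.degrees(np.arctan2(A[2]-B[2],B[0]-A[0])))
E
```

```text
slot far end rel tool [-35.23928984 109.77527339   0.43344837]
[-72.43319919 107.75829519 -44.04009826] [ 42.00712889 107.83853641 -44.69302001] ang deg 0.32688874478625585
[-70.31577234 107.7428954   38.8475229 ] [ 48.71102659 107.82596024  40.09430058] ang deg -0.6001378451767535
[-32.91956234 107.7594936   85.8794619 ] [ 46.37092865 107.81483345  86.68224404] ang deg -0.5800753241358083
```

Emit:
carry_out(increments="-0.001 0.008 0.0002 0 0 0 1; -0.002 0.018 0.0004 0 0 0 1; -0.002 0.024 0.0004 0 0 0 1; -0.002 0.026 0.0004 0 0 0 1; -0.002 0.026 0.0004 0 0 0 1")

```text
time: 8.05
tool_pos: [0.5267, 0.0845, 0.1984]
tcp_rot: [-1.571, 0.0, -1.344]
wrist_force: [-0.7, -0.0, -0.5]
finger_gap: 0.0068
```

```bash
python3 plan.py apply "-0.002 0.026 0.0004 0 0 0 1" stat;  python3 - <<'E'
from h import *
s=r.state();print(s["tool_pos"],s["tcp_rot"])
im=vision.read_camera("wrist");cv2.imwrite("pics/w8.png",im[:,:,::-1])
crop("pics/w8.png","pics/w8c.png",220,120,220,180,3.6)
E
python3 plan.py stat
```

```text
t 8.05 cmd [0.5265 0.086  0.1989] yaw -76.9 meas-cmd mm [ 0.2 -1.5 -0.5] rot err deg [-0.04  0.13 -0.  ] F [-0.7 -0.  -0.5] gap 0.0068
[0.52667892 0.08453636 0.19844088] [-1.57104340e+00  2.11517897e-05 -1.34446685e+00]
t 8.1 cmd [0.5265 0.086  0.1989] yaw -76.9 meas-cmd mm [ 0.3 -1.5 -0.3] rot err deg [-0.02  0.13 -0.  ] F [ 0.2  0.1 -0.3] gap 0.0073
```

View pics/w8c.png

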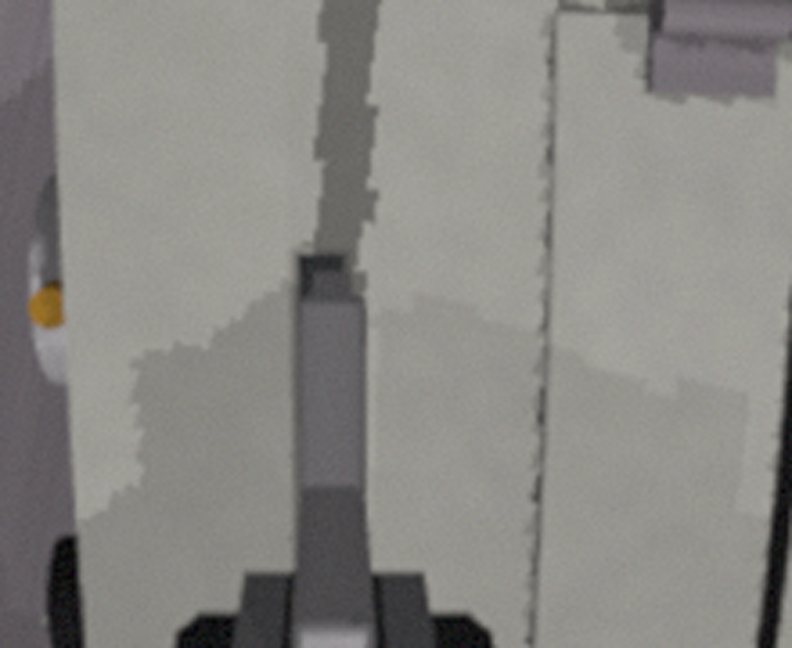

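```bash
python3 - <<'E'
from sl import *
crop("pics/w8.png","pics/w8d.png",290,180,40,40,16)
s={"tool_pos":[.5267,.0845,.1984],"tcp_rot":[-1.571,0,-1.3445]}
g=lambda x,y:(220+x/3.6,120+y/3.6)
for x in (297,323.5,350): print("slot far end rel tool",off(s,*g(x,255),.115)*1e3)
for x in (308,331,354): print("frame",off(s,*g(x,270),.1984-.078)*1e3)
E
```

```text
slot far end rel tool [-31.41685571  83.40092132  -4.51501439]
slot far end rel tool [-3.14125325e+01  8.33999984e+01  1.63063869e-02]
slot far end rel tool [-31.4150555   83.39907572   4.54652679]
frame [-29.78169604  78.0005202   -2.54614913]
frame [-29.78031562  77.99973661   1.30112655]
frame [-29.78348873  77.99895304   5.14831367]
```

View pics/w8d.png

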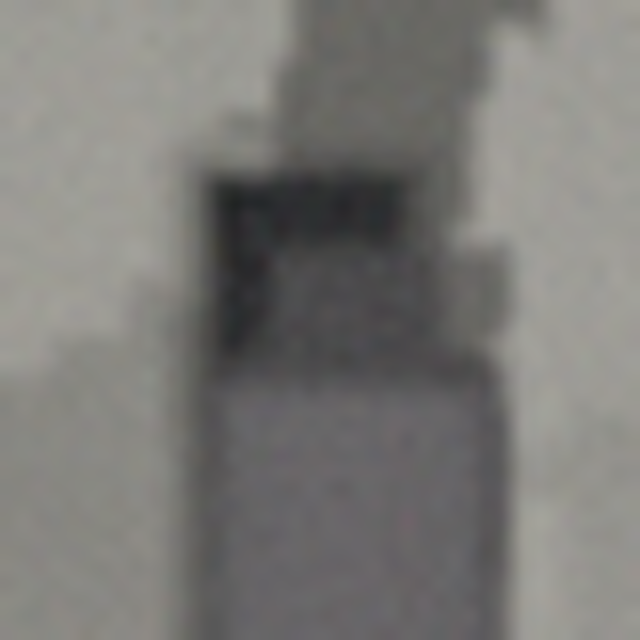

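```bash
python3 - <<'E'
from sl import *
s={"tool_pos":[.5267,.0845,.1984],"tcp_rot":[-1.571,0,-1.3445]}
for _ in range(2):
    c=vision.get_calibration("wrist");print(np.array(c["K"])[0,2],np.array(c["T_tool_cam"]))
    t,Rm=toolpose(s);o,d=wray(309.86,190.8,s);print(Rm.T@(o-t),Rm.T@d, off(s,309.86,190.8,.115))
E
```

```text
312.30281065387254 [[-3.50098966e-04  9.60767217e-01  2.77355787e-01 -6.97772404e-02]
 [-4.83365230e-04 -2.77355934e-01  9.60767117e-01 -1.42564810e-01]
 [ 9.99999822e-01  2.02299431e-04  5.61503492e-04  1.39628893e-03]
 [ 0.00000000e+00  0.00000000e+00  0.00000000e+00  1.00000000e+00]]
[-0.06977724 -0.14256481  0.00139629] [ 0.16729493  0.98588849 -0.00602378] [-3.14333837e-02  8.33999985e-02  1.56432492e-05]
312.30281065387254 [[-3.50098966e-04  9.60767217e-01  2.77355787e-01 -6.97772404e-02]
 [-4.83365230e-04 -2.77355934e-01  9.60767117e-01 -1.42564810e-01]
 [ 9.99999822e-01  2.02299431e-04  5.61503492e-04  1.39628893e-03]
 [ 0.00000000e+00  0.00000000e+00  0.00000000e+00  1.00000000e+00]]
[-0.06977724 -0.14256481  0.00139629] [ 0.16729493  0.98588849 -0.00602378] [-3.14333837e-02  8.33999985e-02  1.56432492e-05]
```

Emit:
carry_out(increments="0.0003 0.001 -0.0008 0 0 0 1; 0.0003 0.002 -0.0015 0 0 0 1; 0.0003 0.003 -0.0015 0 0 0 1; 0.0003 0.003 -0.0015 0 0 0 1")

```text
time: 8.6
tool_pos: [0.5253, 0.0839, 0.1956]
tcp_rot: [-1.571, 0.0, -1.344]
wrist_force: [0.3, 0.2, -0.4]
finger_gap: 0.007
```

```bash
python3 plan.py apply "0.0003 0.003 -0.0015 0 0 0 1" stat;  python3 - <<'E'
from h import *
s=r.state();print(s["tool_pos"],s["tcp_rot"])
im=vision.read_camera("wrist");cv2.imwrite("pics/w9.png",im[:,:,::-1])
crop("pics/w9.png","pics/w9d.png",290,180,40,40,16)
E
python3 plan.py stat
```

```text
t 8.6 cmd [0.5251 0.0854 0.1959] yaw -76.9 meas-cmd mm [ 0.2 -1.5 -0.3] rot err deg [-0.03  0.13  0.  ] F [ 0.3  0.2 -0.4] gap 0.007
[0.52528166 0.08392604 0.19555527] [-1.57083151e+00  6.94737811e-05 -1.34445689e+00]
t 8.65 cmd [0.5251 0.0854 0.1959] yaw -76.9 meas-cmd mm [ 0.2 -1.4 -0.3] rot err deg [-0.03  0.13  0.  ] F [-0.2 -0.2 -0.5] gap 0.007
```

View pics/w9d.png

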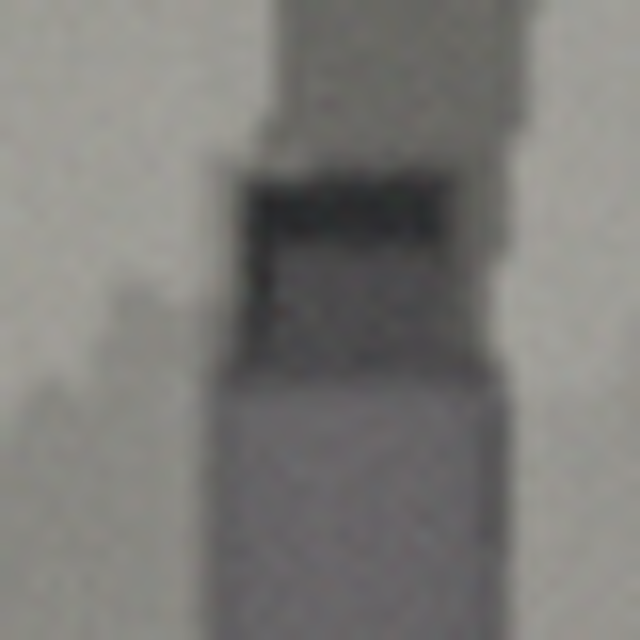

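Emit:
carry_out(increments="0 0.002 -0.0002 0 0 0 1; 0 0.005 -0.0002 0 0 0 1; 0 0.008 -0.0002 0 0 0 1; 0 0.011 -0.0002 0 0 0 1; 0 0.014 -0.0002 0 0 0 1")

```text
time: 9.28
tool_pos: [0.5251, 0.0839, 0.1813]
tcp_rot: [-1.571, 0.0, -1.344]
wrist_force: [-0.2, 0.4, -0.7]
finger_gap: 0.0071
```

```bash
python3 plan.py apply "0 0.014 -0.0002 0 0 0 1" stat
```

```text
t 9.28 cmd [0.5249 0.0853 0.1819] yaw -76.9 meas-cmd mm [ 0.2 -1.4 -0.6] rot err deg [-0.03  0.13  0.  ] F [-0.2  0.4 -0.7] gap 0.0071
```

Emit:
carry_out(increments="0 0.008 0 0 0 0 1; 0 0.018 0 0 0 0 1; 0 0.028 0 0 0 0 1; 0 0.037 0 0 0 0 1; 0 0.044 0 0 0 0 1")

```text
time: 9.9
tool_pos: [0.5249, 0.0839, 0.1368]
tcp_rot: [-1.571, 0.0, -1.345]
wrist_force: [0.1, 0.0, -1.3]
finger_gap: 0.0069
```

```bash
python3 plan.py apply "0 0.044 0 0 0 0 1" stat
```

```text
t 9.9 cmd [0.5249 0.0854 0.1379] yaw -76.9 meas-cmd mm [-0.  -1.5 -1.1] rot err deg [-0.06  0.13  0.  ] F [ 0.1  0.  -1.3] gap 0.0069
```

Now the last millimetres, watching for the shoulder contact.

Emit:
carry_out(increments="0 0.001 0 0 0 0 1; 0 0.0025 0 0 0 0 1; 0 0.004 0 0 0 0 1; 0 0.005 0 0 0 0 1; 0 0.005 0 0 0 0 1")

```text
time: 10.52
tool_pos: [0.5251, 0.0839, 0.1326]
tcp_rot: [-1.571, 0.0, -1.344]
wrist_force: [-0.1, -0.7, -0.8]
finger_gap: 0.007
```

```bash
python3 plan.py apply "0 0.005 0 0 0 0 1" stat
```

```text
t 10.53 cmd [0.525  0.0854 0.1329] yaw -76.9 meas-cmd mm [ 0.2 -1.5 -0.3] rot err deg [-0.02  0.13  0.  ] F [-0.1 -0.7 -0.8] gap 0.007
```

Emit:
carry_out(increments="0 0.0005 0 0 0 0 1; 0 0.001 0 0 0 0 1; 0 0.0015 0 0 0 0 1; 0 0.002 0 0 0 0 1; 0 0.002 0 0 0 0 1")

```text
time: 11.15
tool_pos: [0.5251, 0.0839, 0.1308]
tcp_rot: [-1.571, 0.0, -1.344]
wrist_force: [-0.1, -0.5, 1.3]
finger_gap: 0.0075
```

```bash
python3 plan.py apply "0 0.002 0 0 0 0 1" stat
```

```text
t 11.15 cmd [0.525  0.0854 0.1309] yaw -76.9 meas-cmd mm [ 0.2 -1.4 -0.1] rot err deg [-0.02  0.13  0.  ] F [-0.1 -0.5  1.3] gap 0.0075
```

Emit:
carry_out(increments="0 0.0005 0 0 0 0 1; 0 0.001 0 0 0 0 1; 0 0.0015 0 0 0 0 1; 0 0.0015 0 0 0 0 1")

```text
time: 11.65
tool_pos: [0.5252, 0.0839, 0.1306]
tcp_rot: [-1.57, 0.0, -1.345]
wrist_force: [-4.0, -0.2, 15.2]
finger_gap: 0.0071
```

```bash
python3 plan.py apply "0 0.0015 0 0 0 0 1" stat;python3 - <<'E'
from h import *
im=vision.read_camera("wrist");cv2.imwrite("pics/w10.png",im[:,:,::-1])
im=vision.read_camera("scene");cv2.imwrite("pics/s10.png",im[:,:,::-1])
crop("pics/w10.png","pics/w10c.png",220,120,220,180,3.6)
crop("pics/s10.png","pics/s10c.png",320,150,130,100,6)
E
```

```text
t 11.65 cmd [0.525  0.0854 0.1294] yaw -76.9 meas-cmd mm [ 0.2 -1.5  1.2] rot err deg [0.02 0.14 0.01] F [-4.  -0.2 15.2] gap 0.0071
```

View pics/w10c.png

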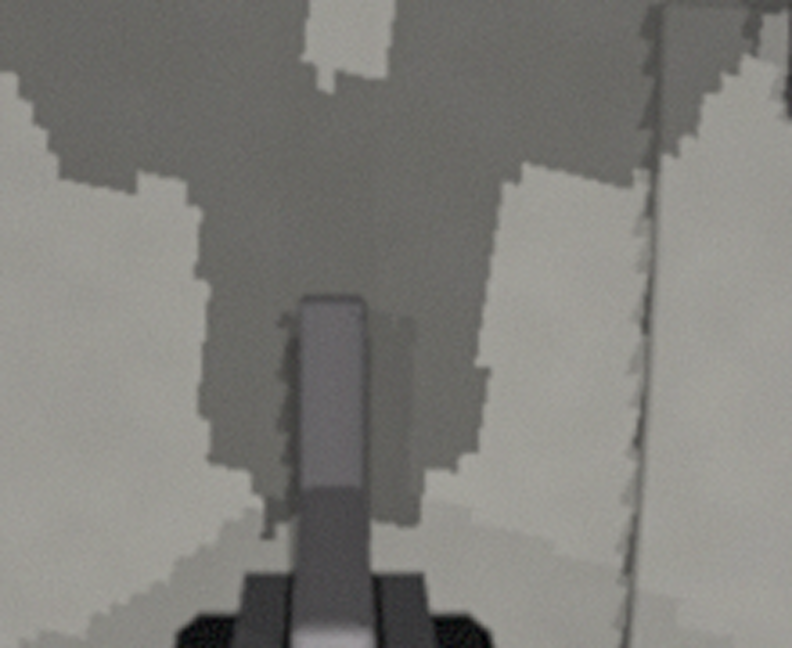

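View pics/s10c.png

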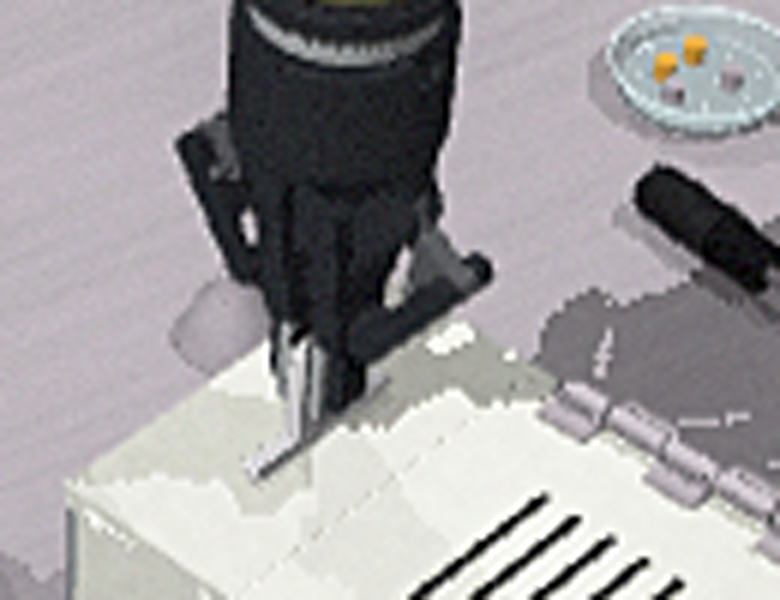

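Emit:
carry_out(increments="0 -0.0012 0 0 0 0 1; 0 -0.0012 0 0 0 0 0.85; 0 -0.0012 0 0 0 0 0.7; 0 -0.0012 0 0 0 0 0.6; 0 -0.0012 0 0 0 0 0.5")

```text
time: 12.38
tool_pos: [0.5251, 0.0839, 0.1302]
tcp_rot: [-1.571, 0.0, -1.344]
wrist_force: [-0.5, 0.1, -0.9]
finger_gap: 0.0429
```

```bash
python3 plan.py apply "0 -0.0012 0 0 0 0 0.5" stat;python3 - <<'E'
from h import *
im=vision.read_camera("wrist");cv2.imwrite("pics/w11.png",im[:,:,::-1])
E
```

```text
t 12.38 cmd [0.525  0.0854 0.1306] yaw -76.9 meas-cmd mm [ 0.2 -1.4 -0.4] rot err deg [-0.04  0.13  0.  ] F [-0.5  0.1 -0.9] gap 0.0429
```

View pics/w11.png

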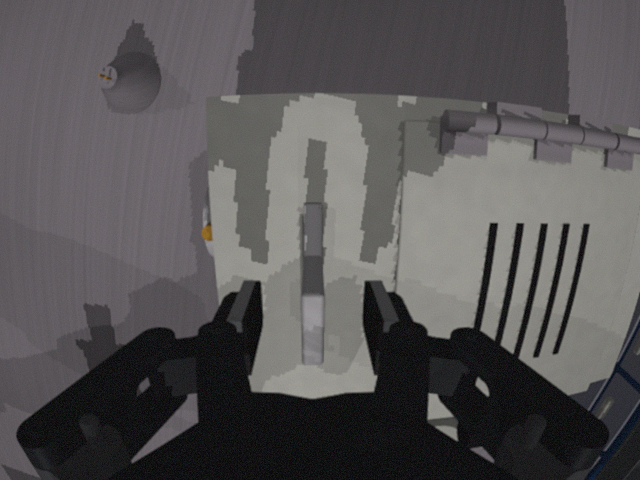

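Emit:
carry_out(increments="0 -0.008 0 0 0 0 0.5; 0 -0.025 0 0 0 0 0.5; 0 -0.05 0 0 0 0 0.45; 0 -0.075 0 0 0 0 0.4; 0 -0.09 0 0 0 0 0.4")

```text
time: 13.05
tool_pos: [0.5256, 0.084, 0.2221]
tcp_rot: [-1.569, 0.0, -1.345]
wrist_force: [0.9, -0.5, -1.1]
finger_gap: 0.051
```

```bash
python3 plan.py apply "0 -0.09 0 0 0 0 0.5" stat;python3 - <<'E'
from h import *
s=r.state();print(s["tool_pos"],s["tcp_rot"],s["joint_positions"])
im=vision.read_camera("wrist");cv2.imwrite("pics/w12.png",im[:,:,::-1])
import plan; plan.save(np.array(s["tool_pos"]),R.from_euler('xyz',s["tcp_rot"]).as_matrix())
E
python3 plan.py show .664 -.0058 .2 -77
```

```text
t 13.05 cmd [0.5249 0.0853 0.2206] yaw -76.9 meas-cmd mm [ 0.7 -1.4  1.5] rot err deg [0.1  0.14 0.  ] F [ 0.9 -0.5 -1.1] gap 0.051
[0.52563342 0.08396492 0.22213084] [-1.56860160e+00  6.36064095e-05 -1.34457227e+00] [-0.26850303  0.57754774  0.03773474  1.86526241 -0.03214851  0.69716685
  0.01394508]
shift [0.1185 0.0224 0.1147] dist 0.166 turn [-0.0022 -0.0007 -0.0001] min rows 2.6625858240557423
```

View pics/w12.png

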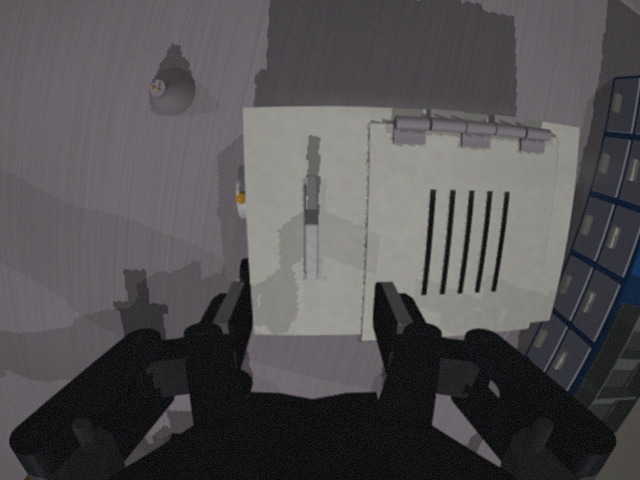

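Emit:
carry_out(increments="0.015 0 0.015 0 0 0 0.4; 0.05 0.005 0.048 0 0 0 0.35; 0.085 0.012 0.082 0 0 0 0.3; 0.11 0.02 0.106 0 0 0 0.3; 0.1185 0.022 0.1147 0 0 0 0.3")

```text
time: 13.72
tool_pos: [0.6642, -0.008, 0.1973]
tcp_rot: [-1.572, -0.001, -1.347]
wrist_force: [-0.7, -0.5, -1.1]
finger_gap: 0.0599
```

Emit:
carry_out(increments="0 0 0 0 0 0 0.3; 0 0 0 0 0 0 0.3")

```text
time: 13.98
tool_pos: [0.6625, -0.0042, 0.1986]
tcp_rot: [-1.571, 0.001, -1.343]
wrist_force: [-0.0, -0.1, 0.6]
finger_gap: 0.0598
```

```bash
python3 plan.py apply "0.1185 0.022 0.1147 0 0 0 0.3" stat;python3 - <<'E'
from sl import *
s=r.state();print(s["tool_pos"],s["tcp_rot"])
im=vision.read_camera("wrist");cv2.imwrite("pics/w13.png",im[:,:,::-1])
E
python3 plan.py stat
```

```text
t 13.97 cmd [ 0.664  -0.0058  0.2004] yaw -77.04 meas-cmd mm [-1.6  1.6 -1.8] rot err deg [-0.16 -0.1   0.08] F [-0.  -0.1  0.6] gap 0.0598
[ 0.66246984 -0.00422212  0.19857331] [-1.57141092e+00  1.38985827e-03 -1.34277932e+00]
t 14.03 cmd [ 0.664  -0.0058  0.2004] yaw -77.04 meas-cmd mm [-1.5  1.5 -1.7] rot err deg [-0.14 -0.11  0.06] F [ 0.6 -0.2  0.1] gap 0.0596
```

View pics/w13.png

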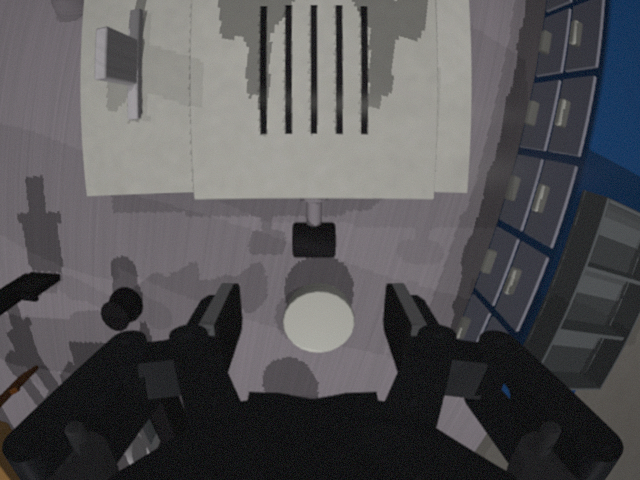

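```bash
python3 - <<'E'
from sl import *
s={"tool_pos":[.6625,-.0043,.1986],"tcp_rot":[-1.5713,.001,-1.343]}
for q in [(314.5,239.5),(293,239),(336,239)]: print(off(s,*q,.106)*1e3, watz(*q,.106,s))
E
```

```text
[ 2.74438363 92.59580821  2.98895204] [ 0.66596516 -0.00621881  0.106     ]
[  2.40707328  92.60331893 -11.25324276] [ 0.65201471 -0.00910655  0.106     ]
[ 2.39887295 92.5889761  17.23949836] [ 0.67976954 -0.00266401  0.106     ]
```

Emit:
carry_out(increments="0.001 0.015 0.001 0 0 0 0.3; 0.002 0.04 0.0018 0 0 0 0.3; 0.002 0.07 0.0018 0 0 0 0.35; 0.002 0.095 0.0018 0 0 0 0.4; 0.002 0.107 0.0018 0 0 0 0.45")

```text
time: 14.65
tool_pos: [0.6641, -0.007, 0.0891]
tcp_rot: [-1.574, 0.001, -1.344]
wrist_force: [0.2, 0.4, 0.2]
finger_gap: 0.0469
```

Emit:
carry_out(increments="0 0 0 0 0 0 0.5; 0 0 0 0 0 0 0.5")

```text
time: 14.9
tool_pos: [0.6664, -0.0073, 0.0922]
tcp_rot: [-1.569, -0.0, -1.344]
wrist_force: [-0.0, -0.4, -0.8]
finger_gap: 0.043
```

```bash
python3 plan.py apply "0.002 0.107 0.0018 0 0 0 0.3" stat;python3 - <<'E'
from sl import *
s=r.state();print(s["tool_pos"],s["tcp_rot"])
im=vision.read_camera("wrist");cv2.imwrite("pics/w14.png",im[:,:,::-1])
E
```

```text
t 14.9 cmd [ 0.6665 -0.0073  0.0934] yaw -77.04 meas-cmd mm [-0.1 -0.1 -1.1] rot err deg [-0.02 -0.01 -0.02] F [-0.  -0.4 -0.8] gap 0.043
[ 0.66641233 -0.00731679  0.09223638] [-1.56902732e+00 -3.19977527e-04 -1.34434004e+00]
```

View pics/w14.png

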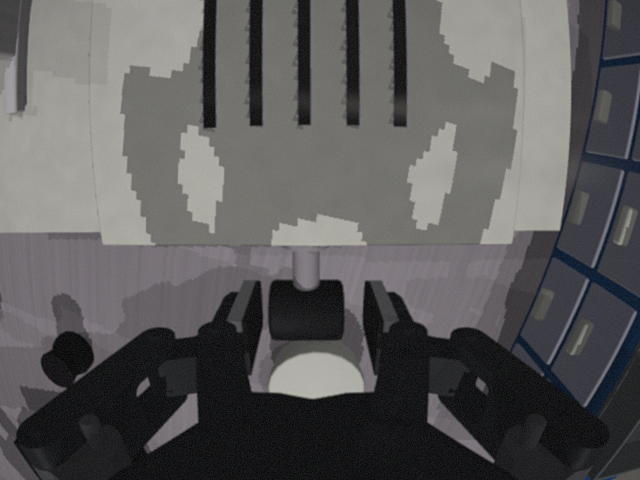

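```bash
python3 - <<'E'
from sl import *
s={"tool_pos":[.6664,-.0073,.0922],"tcp_rot":[-1.569,0,-1.344]}
print(off(s,306,309,.106)*1e3,off(s,306,281,.106)*1e3,off(s,306,338,.106)*1e3)
E
```

```text
[ -1.73346652 -13.80176535  -0.97036236] [-13.69085083 -13.80163388  -0.8971691 ] [ 11.70192014 -13.80193152  -1.06286315]
```

Emit:
carry_out(increments="-0.0015 0.001 -0.002 0 0 0 0.5; -0.0015 0.001 -0.0022 0 0 0 0.55; -0.0015 0.001 -0.0022 0 0 0 0.6; -0.0015 0.001 -0.0022 0 0 0 1; -0.0015 0.001 -0.0022 0 0 0 1")

```text
time: 15.58
tool_pos: [0.6639, -0.0063, 0.0908]
tcp_rot: [-1.569, -0.0, -1.344]
wrist_force: [0.3, 0.3, 2.4]
finger_gap: 0.0266
```

```bash
python3 plan.py apply "-0.0015 0.001 -0.0022 0 0 0 1" stat
```

```text
t 15.57 cmd [ 0.664  -0.0063  0.0924] yaw -77.04 meas-cmd mm [-0.1 -0.  -1.6] rot err deg [-0.04 -0.02 -0.01] F [0.3 0.3 2.4] gap 0.0266
```

```bash
cat > arc.py <<'E'
import numpy as np,sys
rho=np.hypot(.1945,.019);al=np.arctan2(.019,.1945)
pos=lambda t:np.array([rho*np.cos(t-al),-rho*np.sin(t-al)])
def seg(ths):
    a=pos(ths[0]);return "; ".join("%.4f %.4f 0 0 0 0 1"%tuple(pos(t)-a) for t in ths[1:])
if __name__=="__main__":
    print(seg([float(x) for x in sys.argv[1:]]))
E
python3 arc.py 0 .01 .03 .06 .10 .14; python3 arc.py .14 .18 .22 .27 .32 .37
```

```text
0.0002 -0.0019 0 0 0 0 1; 0.0005 -0.0058 0 0 0 0 1; 0.0008 -0.0117 0 0 0 0 1; 0.0009 -0.0195 0 0 0 0 1; 0.0007 -0.0273 0 0 0 0 1
-0.0005 -0.0078 0 0 0 0 1; -0.0013 -0.0156 0 0 0 0 1; -0.0027 -0.0252 0 0 0 0 1; -0.0046 -0.0348 0 0 0 0 1; -0.0070 -0.0443 0 0 0 0 1
```

Emit:
carry_out(increments="0.0002 -0.002 0 0 0 0 1; 0.0005 -0.006 0 0 0 0 1; 0.0008 -0.012 0 0 0 0 1; 0.0009 -0.0195 0 0 0 0 1; 0.0007 -0.0273 0 0 0 0 1")

```text
time: 16.2
tool_pos: [0.6638, -0.0062, 0.118]
tcp_rot: [-1.57, 0.001, -1.344]
wrist_force: [4.8, 4.6, -5.1]
finger_gap: 0.0273
```

```bash
python3 plan.py apply "0.0007 -0.0273 0 0 0 0 1" stat;python3 - <<'E'
from sl import *
im=vision.read_camera("scene");cv2.imwrite("pics/s15.png",im[:,:,::-1])
crop("pics/s15.png","pics/s15c.png",320,150,180,160,4.4)
E
```

```text
t 16.2 cmd [ 0.6641 -0.007   0.1197] yaw -77.04 meas-cmd mm [-0.3  0.8 -1.6] rot err deg [-0.06 -0.04  0.05] F [ 4.8  4.6 -5.1] gap 0.0273
```

View pics/s15c.png

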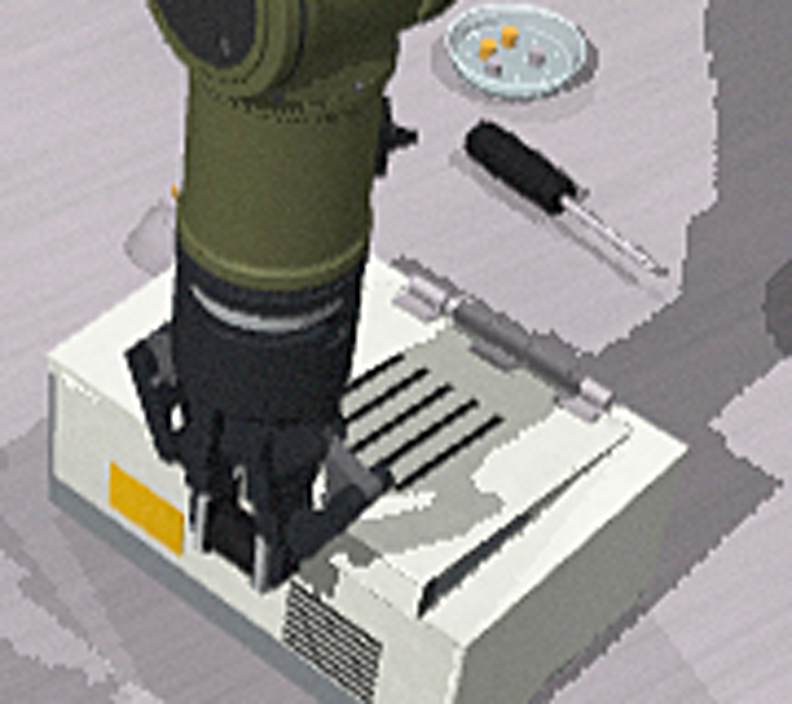

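Emit:
carry_out(increments="-0.0005 -0.008 0 0 0 0 1; -0.0013 -0.0156 0 0 0 0 1; -0.0027 -0.025 0 0 0 0 1; -0.0046 -0.035 0 0 0 0 1; -0.007 -0.0443 0 0 0 0 1")

```text
time: 16.88
tool_pos: [0.6619, 0.0017, 0.162]
tcp_rot: [-1.57, 0.002, -1.343]
wrist_force: [4.9, 4.4, -6.6]
finger_gap: 0.027
```

```bash
python3 plan.py apply "-0.007 -0.0443 0 0 0 0 1" stat; python3 arc.py .37 .42 .47 .52 .57 .62;python3 arc.py .62 .67 .72 .77 .82 .87;python3 arc.py .87 .92 .97 1.02 1.07 1.12
```

```text
t 16.88 cmd [ 6.624e-01 -2.000e-04  1.640e-01] yaw -77.04 meas-cmd mm [-0.5  1.9 -1.9] rot err deg [-0.07 -0.08  0.13] F [ 4.9  4.4 -6.6] gap 0.027
-0.0029 -0.0093 0 0 0 0 1; -0.0062 -0.0185 0 0 0 0 1; -0.0100 -0.0275 0 0 0 0 1; -0.0142 -0.0363 0 0 0 0 1; -0.0189 -0.0449 0 0 0 0 1
-0.0051 -0.0083 0 0 0 0 1; -0.0106 -0.0164 0 0 0 0 1; -0.0165 -0.0242 0 0 0 0 1; -0.0228 -0.0317 0 0 0 0 1; -0.0294 -0.0389 0 0 0 0 1
-0.0070 -0.0068 0 0 0 0 1; -0.0143 -0.0133 0 0 0 0 1; -0.0220 -0.0194 0 0 0 0 1; -0.0299 -0.0251 0 0 0 0 1; -0.0381 -0.0304 0 0 0 0 1
```

Emit:
carry_out(increments="-0.003 -0.0093 0 0 0 0 1; -0.0062 -0.0185 0 0 0 0 1; -0.01 -0.0275 0 0 0 0 1; -0.0142 -0.0363 0 0 0 0 1; -0.0189 -0.0449 0 0 0 0 1")

```text
time: 17.5
tool_pos: [0.6575, 0.0207, 0.2065]
tcp_rot: [-1.57, 0.003, -1.343]
wrist_force: [5.2, 5.6, -8.0]
finger_gap: 0.0271
```

```bash
python3 plan.py apply "-0.0189 -0.0449 0 0 0 0 1" stat
```

```text
t 17.5 cmd [0.6581 0.0182 0.2089] yaw -77.04 meas-cmd mm [-0.6  2.5 -2.4] rot err deg [-0.09 -0.1   0.17] F [ 5.2  5.6 -8. ] gap 0.0271
```

Emit:
carry_out(increments="-0.0051 -0.0083 0 0 0 0 1; -0.0106 -0.0164 0 0 0 0 1; -0.0165 -0.0242 0 0 0 0 1; -0.0228 -0.0317 0 0 0 0 1; -0.0294 -0.0389 0 0 0 0 1")

```text
time: 18.12
tool_pos: [0.6507, 0.0493, 0.2448]
tcp_rot: [-1.571, 0.003, -1.343]
wrist_force: [6.3, 5.9, -9.8]
finger_gap: 0.0267
```

Emit:
carry_out(increments="-0.007 -0.0068 0 0 0 0 1; -0.0143 -0.0133 0 0 0 0 1; -0.022 -0.0194 0 0 0 0 1; -0.0299 -0.0251 0 0 0 0 1; -0.0381 -0.0304 0 0 0 0 1")

```text
time: 18.75
tool_pos: [0.6422, 0.0855, 0.2748]
tcp_rot: [-1.571, 0.002, -1.343]
wrist_force: [6.9, 6.0, -11.4]
finger_gap: 0.0266
```

```bash
python3 plan.py apply "-0.0294 -0.0389 0 0 0 0 1" apply "-0.0381 -0.0304 0 0 0 0 1" stat;  python3 arc.py 1.12 1.17 1.22 1.27 1.32 1.36;python3 arc.py 1.36 1.4 1.44 1.48 1.52 1.55;python3 - <<'E'
from sl import *
im=vision.read_camera("scene");cv2.imwrite("pics/s16.png",im[:,:,::-1])
im=vision.read_camera("wrist");cv2.imwrite("pics/w16.png",im[:,:,::-1])
E
```

```text
t 18.75 cmd [0.6428 0.0839 0.2782] yaw -77.04 meas-cmd mm [-0.6  1.5 -3.4] rot err deg [-0.14 -0.07  0.09] F [  6.9   6.  -11.4] gap 0.0266
-0.0085 -0.0049 0 0 0 0 1; -0.0172 -0.0093 0 0 0 0 1; -0.0261 -0.0133 0 0 0 0 1; -0.0352 -0.0169 0 0 0 0 1; -0.0426 -0.0194 0 0 0 0 1
-0.0075 -0.0022 0 0 0 0 1; -0.0151 -0.0041 0 0 0 0 1; -0.0227 -0.0058 0 0 0 0 1; -0.0304 -0.0071 0 0 0 0 1; -0.0362 -0.0078 0 0 0 0 1
```

View pics/s16.png

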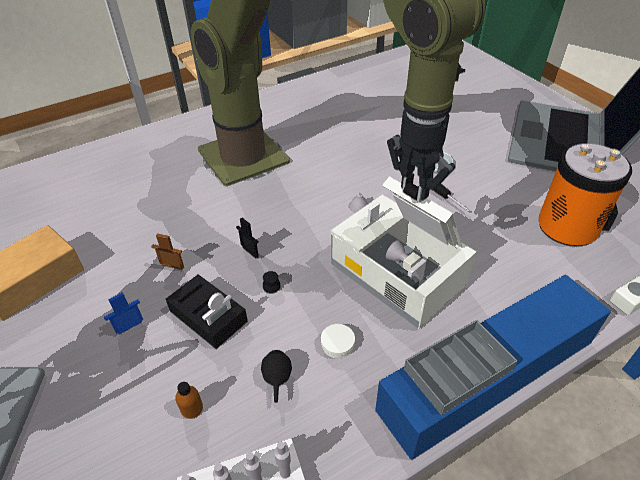

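View pics/w16.png

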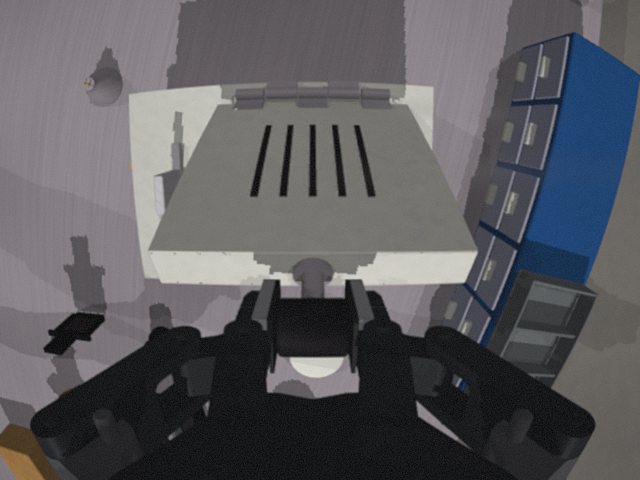

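Emit:
carry_out(increments="-0.0085 -0.0045 0 0 0 0 1; -0.0172 -0.0086 0 0 0 0 1; -0.0261 -0.0123 0 0 0 0 1; -0.0352 -0.0157 0 0 0 0 1; -0.0426 -0.018 0 0 0 0 1")

```text
time: 19.48
tool_pos: [0.6332, 0.1243, 0.2935]
tcp_rot: [-1.571, -0.002, -1.345]
wrist_force: [7.0, 0.6, -7.4]
finger_gap: 0.0267
```

```bash
python3 plan.py apply "-0.0426 -0.018 0 0 0 0 1" stat
```

```text
t 19.48 cmd [0.6332 0.1254 0.2962] yaw -77.04 meas-cmd mm [ 0.  -1.1 -2.7] rot err deg [-0.11  0.04 -0.12] F [ 7.   0.6 -7.4] gap 0.0267
```

Emit:
carry_out(increments="-0.0075 -0.0022 0.0005 0 0 0 1; -0.0151 -0.0041 0.001 0 0 0 1; -0.0227 -0.0056 0.001 0 0 0 1; -0.0304 -0.0067 0.0015 0 0 0 1; -0.0362 -0.0073 0.0015 0 0 0 1")

```text
time: 20.1
tool_pos: [0.6248, 0.1605, 0.3018]
tcp_rot: [-1.574, -0.001, -1.345]
wrist_force: [-3.8, -4.7, 3.4]
finger_gap: 0.0266
```

```bash
python3 plan.py apply "-0.0362 -0.0073 0.0015 0 0 0 1" stat;python3 arc.py 1.55 1.58 1.61 1.64 1.67 1.69; cat > th.py <<'E'
from sl import *
p=np.array(r.state()["tool_pos"])-[.6639,-.0063,.0908]
x=.1945+p[0]*.2243-p[1]*.9745;z=p[2]-.019;print("theta",np.arctan2(z,x)+.0974,"rho",np.hypot(x,z))
E
python3 th.py
```

```text
t 20.1 cmd [0.6265 0.1611 0.3035] yaw -77.04 meas-cmd mm [-1.7 -0.5 -1.7] rot err deg [-0.29  0.01 -0.05] F [-3.8 -4.7  3.4] gap 0.0266
-0.0058 -0.0006 0 0 0 0 1; -0.0117 -0.0010 0 0 0 0 1; -0.0175 -0.0013 0 0 0 0 1; -0.0234 -0.0014 0 0 0 0 1; -0.0273 -0.0013 0 0 0 0 1
theta 1.5480175065679782 rho 0.1933915943189649
```

Emit:
carry_out(increments="-0.0055 -0.0006 0 0 0 0 1; -0.011 -0.001 0 0 0 0 1; -0.0165 -0.0012 0 0 0 0 1; -0.0215 -0.0012 0 0 0 0 1; -0.026 -0.0012 0 0 0 0 1")

```text
time: 20.72
tool_pos: [0.6188, 0.1862, 0.3032]
tcp_rot: [-1.574, -0.0, -1.345]
wrist_force: [-2.8, -3.5, 0.1]
finger_gap: 0.0267
```

```bash
python3 plan.py apply "-0.026 -0.0012 0 0 0 0 1" stat;python3 th.py;python3 - <<'E'
from sl import *
im=vision.read_camera("scene");cv2.imwrite("pics/s17.png",im[:,:,::-1])
im=vision.read_camera("top");cv2.imwrite("pics/t17.png",im[:,:,::-1])
crop("pics/s17.png","pics/s17c.png",320,110,180,180,3.3)
crop("pics/t17.png","pics/t17c.png",180,130,160,150,4)
E
python3 plan.py stat;python3 th.py
```

```text
t 20.73 cmd [0.6207 0.1864 0.3047] yaw -77.04 meas-cmd mm [-1.9 -0.2 -1.5] rot err deg [-0.28  0.   -0.01] F [-2.8 -3.5  0.1] gap 0.0267
theta 1.6847806854249119 rho 0.19341326713342166
t 20.82 cmd [0.6207 0.1864 0.3047] yaw -77.04 meas-cmd mm [-2.1  0.7 -1.6] rot err deg [-0.29 -0.06  0.05] F [-3.1 -3.7  2.9] gap 0.0269
theta 1.6896030701445761 rho 0.19337678999174795
```

View pics/s17c.png

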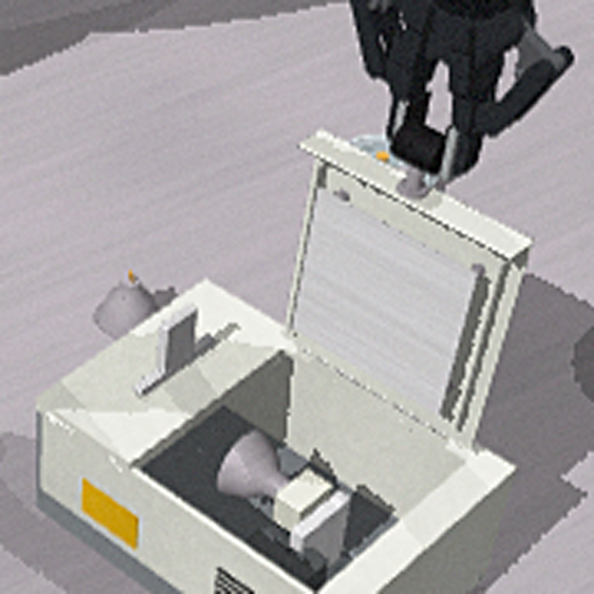

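View pics/t17c.png

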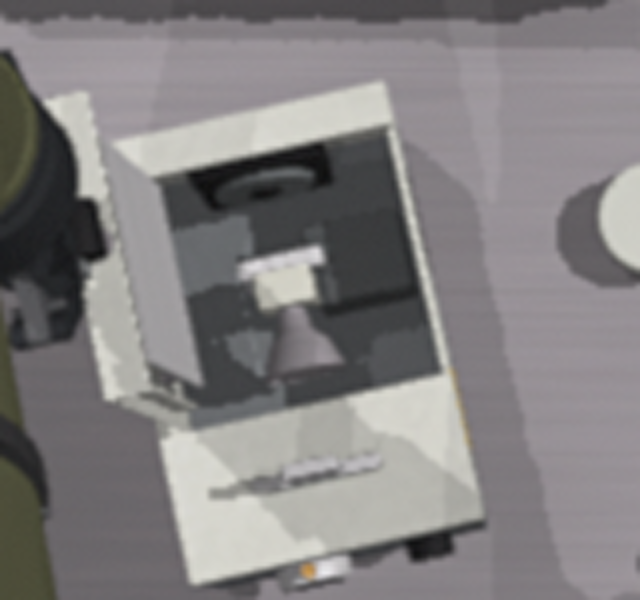

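```bash
python3 - <<'E'
from sl import *
yaw=np.radians(13.0);c,s_=np.cos(yaw),np.sin(yaw);O=np.array([.5248+.085*c,.0851+.085*s_])
def W(th,x,ry,rz):
    y=.075+ry*np.cos(th)+rz*np.sin(th); z=.125-ry*np.sin(th)+rz*np.cos(th)
    return [O[0]+c*x-s_*y,O[1]+s_*x+c*y,z]
# rotation: free edge (ry<0) goes up
for th in (1.6,1.65,1.7,1.75,1.8):
    o=[]
    for x in (-.046,.106):
        for n,off_,k in (("scene",(320,110),3.3),("top",(180,130),4)):
            o.append(np.round((proj(n,W(th,x,-.164,-.007))-off_)*k).tolist())
    kb=W(th,.03,-.1945,-.019)
    print(th,"s-front,t-front,s-back,t-back",o,"knob s",np.round((proj("scene",kb)-[320,110])*3.3), np.round(kb,4))
E
```

```text
1.6 s-front,t-front,s-back,t-back [[316.0, 131.0], [115.0, 397.0], [529.0, 243.0], [51.0, 96.0]] knob s [415. 150.] [0.623  0.1711 0.32  ]
1.65 s-front,t-front,s-back,t-back [[324.0, 125.0], [98.0, 401.0], [537.0, 237.0], [35.0, 100.0]] knob s [425. 142.] [0.6208 0.1806 0.3204]
1.7 s-front,t-front,s-back,t-back [[333.0, 120.0], [82.0, 405.0], [545.0, 231.0], [19.0, 104.0]] knob s [436. 135.] [0.6186 0.1901 0.3203]
1.75 s-front,t-front,s-back,t-back [[341.0, 116.0], [66.0, 409.0], [553.0, 226.0], [3.0, 108.0]] knob s [446. 129.] [0.6164 0.1996 0.3198]
1.8 s-front,t-front,s-back,t-back [[349.0, 112.0], [50.0, 413.0], [560.0, 221.0], [-13.0, 112.0]] knob s [455. 123.] [0.6142 0.2091 0.3187]
```

```bash
python3 - <<'E'
from sl import *
yaw=np.radians(13.0);c,s_=np.cos(yaw),np.sin(yaw);O=np.array([.5248+.085*c,.0851+.085*s_])
def W(th,x,ry,rz):
    y=.075+ry*np.cos(th)+rz*np.sin(th); z=.125-ry*np.sin(th)+rz*np.cos(th)
    return [O[0]+c*x-s_*y,O[1]+s_*x+c*y,z]
for nm,x,ry,rz in (("fr",-.046,-.164,-.007),("br",.106,-.164,-.007),("knob",.03,-.1945,-.019),("hinge f",-.046,0,0),("hinge b",.106,0,0)):
    print(nm,"c1",np.round((proj("top",W(0,x,ry,rz))-[190,140])*4),"c4",np.round((proj("scene",W(0,x,ry,rz))-[320,185])*4.5), "now s17c",np.round((proj("scene",W(1.69,x,ry,rz))-[320,110])*3.3),"t17c",np.round((proj("top",W(1.69,x,ry,rz))-[180,130])*4))
cv2.imwrite("pics/a.png",cv2.resize(cv2.imread("pics/s17.png")[140:200,400:490],None,fx=8,fy=8,interpolation=cv2.INTER_CUBIC))
cv2.imwrite("pics/b.png",cv2.resize(cv2.imread("pics/t17.png")[145:245,180:240],None,fx=6,fy=6,interpolation=cv2.INTER_CUBIC))
E
```

```text
fr c1 [417. 331.] c4 [168. 290.] now s17c [331. 121.] t17c [ 85. 404.]
br c1 [359.  76.] c4 [425. 471.] now s17c [543. 232.] t17c [ 22. 103.]
knob c1 [440. 196.] c4 [245. 431.] now s17c [434. 136.] t17c [ 54. 235.]
hinge f c1 [133. 394.] c4 [395. 112.] now s17c [290. 330.] t17c [173. 434.]
hinge b c1 [ 78. 136.] c4 [651. 268.] now s17c [477. 444.] t17c [118. 176.]
```

View pics/a.png

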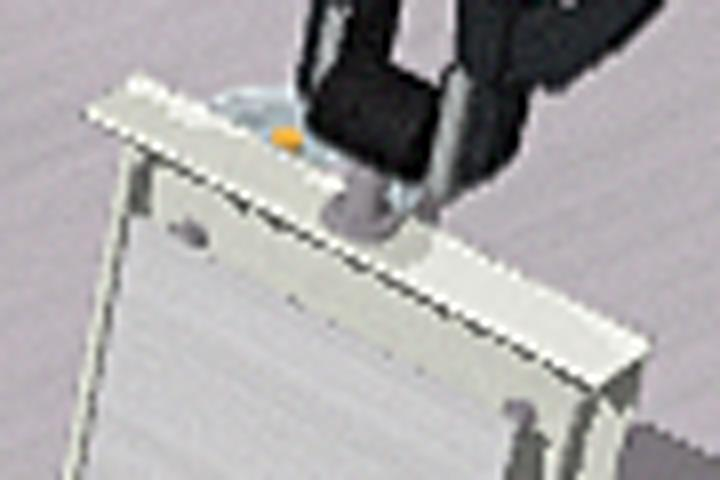

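View pics/b.png

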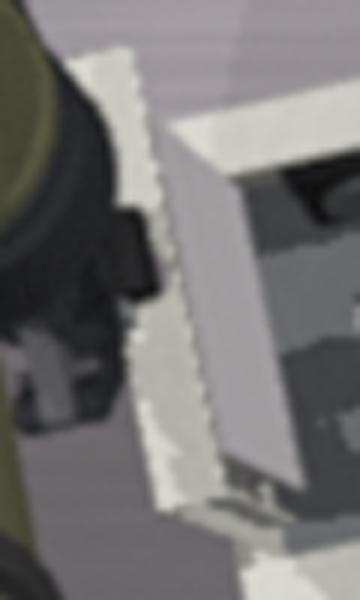

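```bash
python3 plan.py stat; python3 - <<'E'
from sl import *
s=r.state();print(s["tool_pos"],s["tcp_rot"])
im=vision.read_camera("wrist");cv2.imwrite("pics/w18.png",im[:,:,::-1])
for a in (-10,-5,0,5): print(a,[np.round(wproj(np.array(s["tool_pos"])+R.from_euler('xyz',s["tcp_rot"]).as_matrix()@[a/1e3+d,-.0155,0],s)) for d in (-.012,0,.012)])
E
```

```text
t 20.82 cmd [0.6207 0.1864 0.3047] yaw -77.04 meas-cmd mm [-2.1  0.7 -1.6] rot err deg [-0.29 -0.06  0.05] F [-3.1 -3.7  2.9] gap 0.0269
[0.61862239 0.18711558 0.30313248] [-1.57358232e+00  8.99220003e-04 -1.34357131e+00]
-10 [array([308., 262.]), array([308., 292.]), array([308., 319.])]
-5 [array([308., 275.]), array([308., 304.]), array([309., 330.])]
0 [array([308., 287.]), array([308., 315.]), array([309., 341.])]
5 [array([308., 299.]), array([309., 326.]), array([309., 351.])]
```

View pics/w18.png

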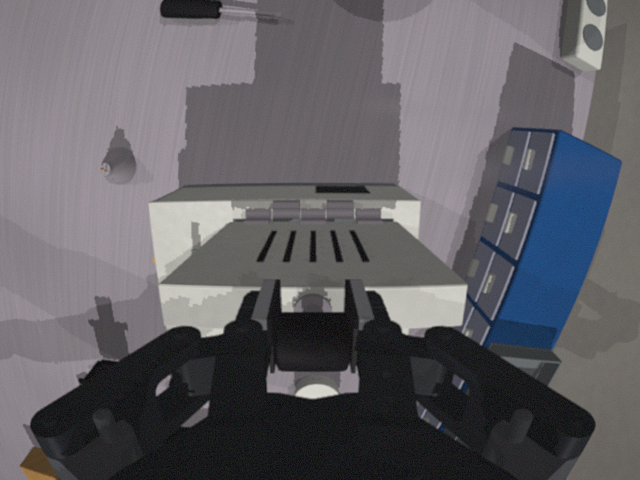

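Emit:
carry_out(increments="-0.0027 0 0 0 0 -0.015 1; -0.0062 0.0002 0 0 0 -0.035 1; -0.0098 0.0004 0 0 0 -0.055 1; -0.0134 0.0007 0 0 0 -0.075 1; -0.016 0.001 0 0 0 -0.09 1")

```text
time: 21.5
tool_pos: [0.615, 0.2026, 0.3021]
tcp_rot: [-1.574, -0.09, -1.344]
wrist_force: [-4.4, -2.3, 3.9]
finger_gap: 0.0271
```

```bash
python3 plan.py apply "-0.016 0.001 0 0 0 -0.09 1" stat; python3 - <<'E'
from sl import *
s=r.state();print(s["tool_pos"],s["tcp_rot"])
for n,k in (("scene","s19"),("top","t19"),("wrist","w19")):
    im=vision.read_camera(n);cv2.imwrite(f"pics/{k}.png",im[:,:,::-1])
cv2.imwrite("pics/a.png",cv2.resize(cv2.imread("pics/s19.png")[130:200,400:490],None,fx=8,fy=8,interpolation=cv2.INTER_CUBIC))
cv2.imwrite("pics/b.png",cv2.resize(cv2.imread("pics/t19.png")[145:245,170:230],None,fx=6,fy=6,interpolation=cv2.INTER_CUBIC))
E
python3 plan.py stat
```

```text
t 21.5 cmd [0.6171 0.202  0.3037] yaw -77.05 meas-cmd mm [-2.1  0.7 -1.6] rot err deg [-0.29 -0.06  0.01] F [-4.4 -2.3  3.9] gap 0.0271
[0.6149789  0.20264501 0.30206388] [-1.57376558 -0.08979785 -1.34367931]
t 21.65 cmd [0.6171 0.202  0.3037] yaw -77.05 meas-cmd mm [-2.1  0.7 -1.6] rot err deg [-0.29 -0.08  0.03] F [-5.3 -2.6  3.9] gap 0.0269
```

View pics/a.png

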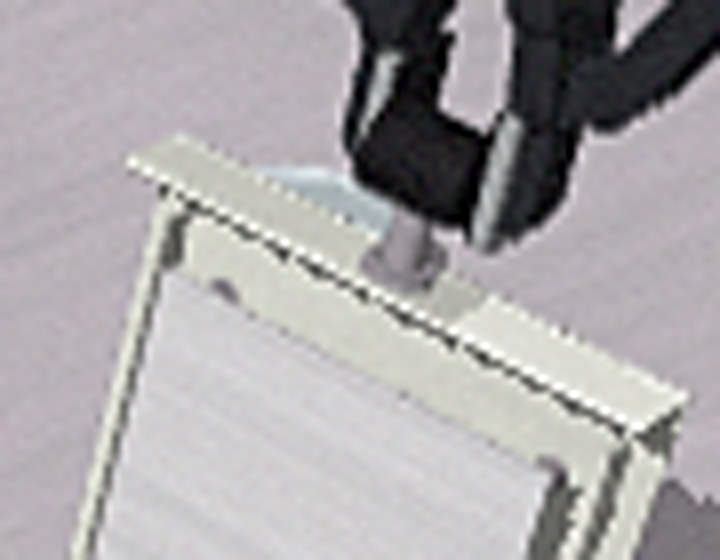

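View pics/b.png

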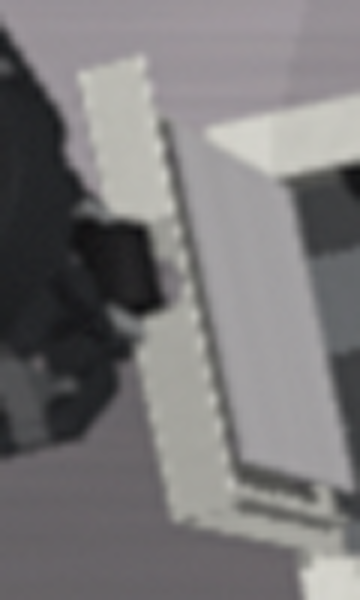

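View pics/w19.png

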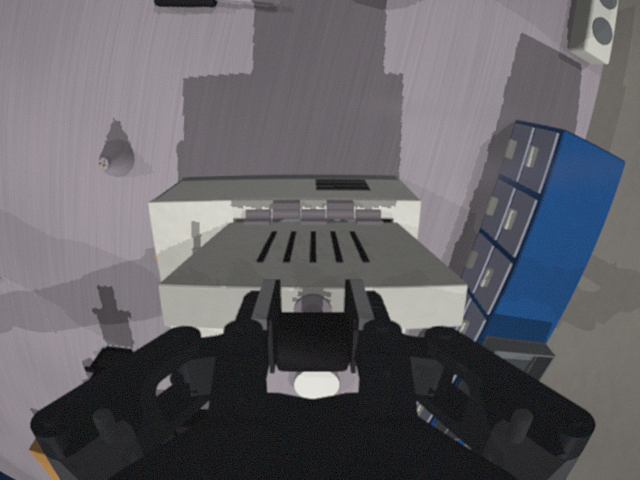

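```bash
python3 - <<'E'
from sl import *
from scipy.optimize import least_squares
yaw=np.radians(13.0)
def mk(O,yw):
    c,s_=np.cos(yw),np.sin(yw)
    def W(th,x,ry,rz):
        y=.075+ry*np.cos(th)+rz*np.sin(th); z=.125-ry*np.sin(th)+rz*np.cos(th)
        return [O[0]+c*x-s_*y,O[1]+s_*x+c*y,z]
    return W
O=np.array([.5248+.085*np.cos(yaw),.0851+.085*np.sin(yaw)])
W=mk(O,yaw)
obs=[("scene",-.046,422.5,147.1),("scene",.106,486,179.75),("top",-.046,198.8,231.7),("top",.106,183.3,157)]
old=[("scene",-.046,417.5,149.4),("scene",.106,481.25,183.4),("top",-.046,206.3,229.7),("top",.106,192,155.8)]
for ob in (old,obs):
  for sub in (ob,ob[:2],ob[2:]):
    f=lambda p:np.concatenate([proj(n,W(p[0],x,-.164,-.007))-[u,v] for n,x,u,v in sub])
    q=least_squares(f,[1.65]);print(q.x,np.round(q.fun,1))
s=r.state();t,Rm=toolpose(s)
k=t+Rm@[.012,-.0155,0];d=k[:2]-O;y=-np.sin(yaw)*d[0]+np.cos(yaw)*d[1]-.075;print("kin theta",np.arctan2(k[2]-.125,-y)+.0974,"rho",np.hypot(y,k[2]-.125))
E
```

```text
[1.62132604] [-0.6 -0.5 -0.  -0.6  0.7 -0.  -0.9 -1.4]
[1.62080091] [-0.7 -0.5 -0.  -0.5]
[1.62161235] [ 0.6 -0.  -1.  -1.4]
[1.71962087] [-0.7 -1.1  0.1 -0.4  0.1 -0.1 -0.2 -0.6]
[1.71794853] [-0.8 -1.1 -0.  -0.3]
[1.72039656] [ 0.  -0.1 -0.2 -0.6]
kin theta 1.7132767583234503 rho 0.19378529750290652
```

Emit:
carry_out(increments="0 0 0 0 0 0 1; 0 0 0 0 0 0 1; 0 0 0 0 0 0 1; 0 0 0 0 0 0 1; 0 0 0 0 0 0 1")

```text
time: 22.28
tool_pos: [0.6151, 0.2023, 0.3021]
tcp_rot: [-1.574, -0.089, -1.344]
wrist_force: [-4.5, -2.9, 4.5]
finger_gap: 0.0271
```

```bash
python3 plan.py stat; python3 - <<'E'
from sl import *
for n,k in (("scene","s20"),("top","t20"),("wrist","w20")):
    im=vision.read_camera(n);cv2.imwrite(f"pics/{k}.png",im[:,:,::-1])
    a=cv2.imread(f"pics/{k}.png").astype(int);b=cv2.imread(f"pics/{k[0]}19.png").astype(int)
    print(n,np.mean(np.abs(a-b)),np.mean(np.abs(a-b).max(2)>40))
crop("pics/s20.png","pics/s20c.png",320,110,180,180,3.3)
print(r.state()["joint_vel"])
E
```

```text
t 22.27 cmd [0.6171 0.202  0.3037] yaw -77.05 meas-cmd mm [-2.   0.3 -1.6] rot err deg [-0.29 -0.04  0.05] F [-4.5 -2.9  4.5] gap 0.0271
scene 2.9822927517361113 0.0005436197916666666
top 0.9464539930555556 0.0015104166666666666
wrist 3.3848589409722223 0.0020247395833333333
[-1.50929680e-03 -7.30505191e-04 -1.31131717e-03 -9.23100188e-04
 -1.61458070e-03 -1.81458736e-05 -4.94936826e-04]
```

View pics/s20c.png

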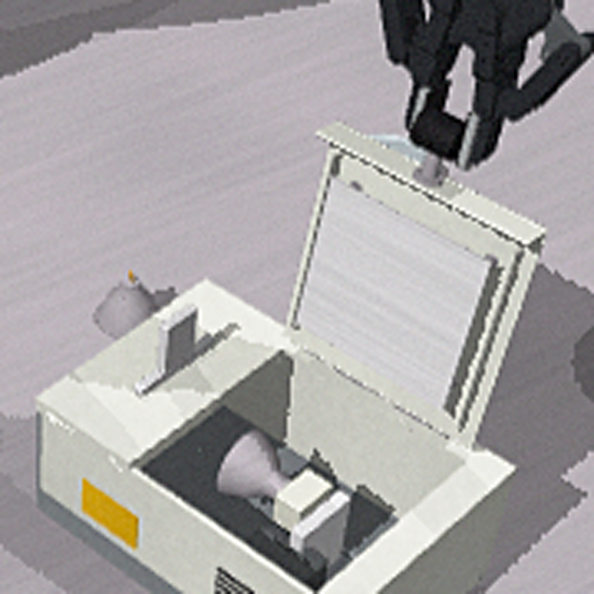

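View pics/t20.png

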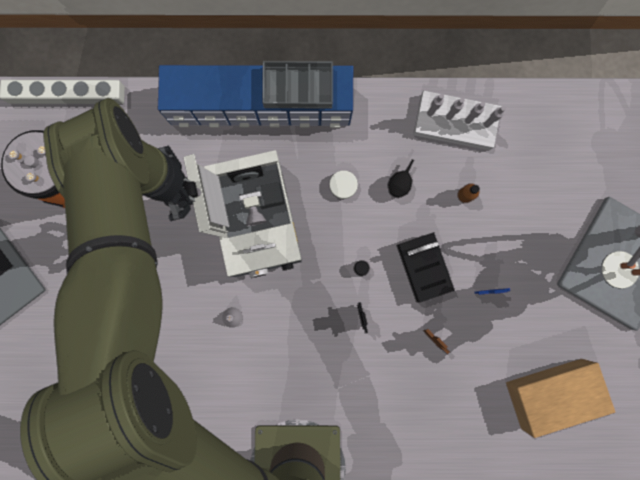

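```bash
python3 -c "
from station import r,ticket
print(ticket.sign_off()); s=r.state(); print(s['time'],s['tool_pos'],s['wrist_force'],s['finger_gap'])"
```

```text
the job is handed in; nothing more can be done
None
the job is handed in; nothing more can be done
```

I fitted the filter slide with the flat rectangular handle into the lamp house and let go of it. I then swung the cover up by its T-knob and handed the job in at about 22.4 s, still holding the knob at the balance point. The hand-in gave no verdict.

**Filter:**
- The slide went down freely until its shoulder met the panel with about 15 N. The tool height there (0.1306 m) matched the 0.131 m expected for fully home.
- After release, later pictures show it still upright in the slot with the fingers clear.

**Cover:**
- Fits to the scene and top pictures both put the cover at 1.72 rad, and the arm's own position gives 1.71 rad.
- After a further 0.6 s hold, the pictures showed no visible movement.
- At the last reading the wrist force was about 7 N and the finger opening 27 mm, with the barrel between the fingers.

**What disagreed:** during the swing the knob slid about 12 mm sideways between the pads. The arm's position then read 1.69 rad while the cameras showed 1.62. I turned the tool together with the cover for the last 0.09 rad, and the slipping stopped. The knob ended near the edge of the pads rather than at their centre.

**Bench:** by eye, the other slide and everything else visible on the bench look unmoved in the last top picture. The arm hid part of the view, including the screwdriver. The wrist camera showed the screwdriver, but I did not measure it.

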